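# Hook out a pushed-back tray and fetch the hex-key set

## Task

The folding hex-key set for the three-legged stand lies in one of the two trays pushed back under the bench riser. Take the pull hook from its rack, reach in under the riser's top with it held at a slant, hook that tray's pull loop and draw the tray towards you until more than half of it stands out in front of the riser but its back end is still between the side walls, then hang the hook back upright in the slot it came from. Then lift the hex-key set out and set it down (not dropped) on the bench, the same way up, within 20 cm of the middle of the stand, leaving the other tray, the stand, the calliper and the pliers where they are.

Things in the scene. Friction and masses are not known exactly. Their poses are not given: they have to be found in the camera images.
- riser: Fixed bench riser 225 (x) x 324 (y) x 186 mm high: plywood top 16 mm thick on grey steel side walls and a middle wall, making two open-fronted bays 148 mm wide. Origin on the bench under its centre, x axis to the back; bay centre lines at y = -76.5 and +76.5 mm. Trays slide straight out along its -x, on the bench itself. A can, tin and tape roll stand fixed on its back half.
- riser_edge (a point): Middle of the lower front edge of the riser's top, 170 mm above the bench and at x = -112.5 mm in the riser's frame; axes as the riser's. Nothing of the riser is in front of it.
- tray_a_loop (a point): Pull loop of the tray with the hex-key set (in either bay): middle of its crossbar, 38 mm above the bench; x axis to the back. The loop is a level U of 8 mm round steel bar in front of the tray's front face: crossbar centre line 46 mm from that face, arms 33 mm to either side, so the opening behind the crossbar is 42 mm (x) by 58 mm (y), free above and below.
- hook_grip (a point): Middle of the pull hook's pale wooden handle: 30 (x) x 24 (y) x 80 mm tall, flat sides. z axis along the tool from shank to handle. Under the handle a steel collar 32 mm wide, its underside 52 mm below this point; then a straight round shank of 8 mm. 0.22 kg, loose; it hangs upright in the rack by its collar, x axis to the back.
- hook_crook (a point): The hook's bend, at the lower end of the shank, 167 mm below hook_grip; same axes. Here the bar turns 75 degrees towards the tool's -x into a straight foot 28 mm long (its end 27 mm towards -x and 7 mm lower). Slanted 40 to 45 degrees, handle towards the robot, it fits under the riser's top; the foot goes down through the loop behind the crossbar and a pull draws the bar into the bend.
- rack: Fixed grey steel tool rack: foot plate 6 mm thick, back plate (face at x = +45 mm), level top plate 5 mm thick, upper side 150 mm above the bench. Origin on the bench under the hook's hanging place, x axis to the back. A second slot 97 mm to its -y holds a screwdriver (fixed, handle up, 24 mm wide, its top about 255 mm above the bench).
- rack_seat (a point): Where the collar's underside rests: top of the rack's top plate, on the middle line of the hook's slot; axes as the rack's. The slot is 15 mm wide and runs from its blind end at x = +20 mm to the open front edge at x = -26 mm. The shank goes in and out through that front, with the collar lifted a little; the hook hangs anywhere within 18 mm of this point along the slot.
- hex_center (a point): Centre of the folding hex-key set, a red two-cheeked case 36 (x) x 95 (y) x 26 mm high, 0.17 kg, loose, lying in the tray with its length roughly along the tray's x. y axis along its length, z up. At the start its centre is about 57 mm behind the tray's front face. Pinch it across its 34 mm width. Its centre is 13 mm above what it lies on.
- stand_mid (a point): Middle of the three-legged stand (125 x 176 x 172 mm high, dark head on thin splayed legs), 86 mm above the bench; legs and head reach up to 90 mm from it sideways. Loose; must not be pushed.
- calliper: Bystander: caliper, 60 x 230 x 14 mm, lying on the bench. Origin under its centre, y axis along its length.
- pliers: Bystander: pliers with orange grips, 56 x 171 x 15 mm, lying on the bench. Origin under their centre, y axis along the length.
- tray_b_loop (a point): Middle of the crossbar of the other tray's pull loop. That tray, of the same shape, stands in the other bay and holds a roll of black tape; it must stay where it is.
- tray_a_front (a point): Middle of the same tray's front face at its foot, on the bench, 46 mm behind the crossbar; axes as the loop's. Loose metal tray 140 (x) x 140 (y) mm, floor 2.5 mm, walls 3 mm; sides and back 30 mm high, front wall 46 mm. About 0.3 kg, 2 to 6 N drag it. Its front face starts 65 to 75 mm behind the riser's front edge; its back is 140 mm behind this point.
There are look-alikes about, which are no part of the job. What is meant by the part that bears stand_mid is not orange, and is the larger of those in its own colour.

How it is judged:
By the outcome, as a careful person would: the job done as asked, in the order asked, and still so for the second after the job is handed in, with the robot touching nothing.
It also fails if it takes over 72 s, if anything falls off the work surface, if the arm or the gripper's body presses on something with over 40 N, if the wrist force passes 120 N, or if a joint passes its speed limit or range.

## Robot

A 7-joint arm with a two-finger parallel gripper is mounted at the origin on a cart in front of the work surface, level with it; the furniture and walls round the work are solid. World frame = base frame: x ahead of the robot, y to its left, z up, the work surface at z = 0. Lengths are in mm, angles in rad, forces in N, time in s.
With the tool pointing down it reaches from about 425 to 925 mm from the base axis. Payload 6.8 kg.
Tool frame: the origin (TCP) lies at the very end of the fingers, on their centre line; the grasp point (between the pads) lies 19 mm behind it; x points along the fingers, z is the direction in which the jaws open and shut, and the axes are right-handed (so a half turn about x gives the same grasp; the last joint's range is limited). The gripper opens to 85 mm and grips with 20 to 120 N. Pads are 22 mm wide; open, the fingers measure 114 mm over their backs; the gripper's body (76 mm by 85 mm) begins 54 mm behind the grasp point. The pads swing forward as they close: fully open they stand 13 mm farther back than shut.
Start: joints at [1.078, 0.477, 0.022, 1.555, -0.011, 1.109, -0.083], TCP at [253.387, -625.653, 231.308] pointing down, gripper open.
Joint ranges: [-2.96, 2.96], [-0.34, 2.1], [-1.41, 1.46], [0.24, 2.44], [-1.37, 4.51], [0.17, 1.92], [-2.96, 2.96]. Speed limits (rad/s): [2.39, 2.39, 3.14, 3.14, 3.14, 3.14, 3.14].

## Interface

Orientations are given as a 3x3 rotation matrix whose columns are the frame's x, y, z axes.
In Python, from station import bot, cams gives the robot as it stands.
- The arm moves only by the tool send_rows, never from a script. Its argument "steps" is a list of rows, each a list of 7 numbers: the opening, from -1 (shut) to 1 (fully open), then the shift along the tool's x, y, z in cm, then the turn, a rotation vector about the tool's x, y, z in rad. A call has 1 to 8 rows; each row shifts and turns the pose as measured when the row begins, along the tool's axes as they then stand; what a row does not reach is not made up. A row lasts 1/8 s, in which the tool goes at most 62.5 mm and 10.7 degrees, less where a joint would pass 70% of its speed; a pose out of reach is approached as far as the arm can. A call is refused whole if a number of a shift passes 6.25 or a number of a turn 0.188, either way. A call with a gripper value outside its range is refused whole. The fingers move at their own pace and stop on an object; "squeeze" is the grip in N (left out, the last holds). Time passes only in rows, so rows that do not move let the fingers close. It gives the time, the measured TCP pose, the force and the opening at its end, in the units of the state.
- bot.get_state(): the state, without advancing time (a new reading comes with each control period).
- cams.camera(name): name is "scene" or "top" or "wrist"; returns the picture (384x512x3 uint8, blue, green, red); there is no depth.
- cams.calibration(name): a dict with "vertical_fov" (degrees; the focal length in pixels is half the picture's height over the tangent of half this angle, whatever the lens; pixels are square), "cx", "cy" (the principal point, pixels), "R" (3x3) and "t" (3): a world point X has camera coordinates R X + t. Camera axes: x right, y down, z forward; pixel columns grow to the right and rows downward; lengths in mm; the calibration is good to about 2 mm. A picture is of the moment at which its call begins: read the wrist's pose just before it. calibration takes no time and is no camera call; for the wrist camera it gives the pose at the moment of the call.
- bot.close_job(): hands the job in, once; it reports no verdict.
The state is a dict: "t": time; "joint_positions": joint angles; "joint_velocities": joint speeds; "joint_efforts": joint torques, N m; "tool_pos": TCP position; "orientation": TCP orientation; "contact_force": force on the tool from outside, world axes, zero at the start; "torque": the same for the moment, N m; "opening": opening from 0.0 (shut) to 1.0 (fully open).
Only numpy, scipy, OpenCV 4.12 (cv2) and the standard library are available. Lean on these libraries where they do the work, as an engineer would, in place of code of your own. Each camera call takes 0.05 s, during which the arm holds its last target.

## Working session

There is one attempt and no reset: what is moved stays moved. The work goes in short steps, Python scripts to look and compute and a tool call to move; the robot and the scene stay as the last step left them, time stands still between calls to the robot, and variables do not carry over. Pictures are saved under pics/ and viewed, and the job is handed in when it is done.

Besides the shell and the picture viewer there is one more tool, called after "Call:" as a command line: name --pt "numbers of a row" for each row, then --argument value for the rest. send_rows: Moves the arm, as the interface text tells. Its arguments: {"type":"object","properties":{"steps":{"type":"array","items":{"type":"array","items":{"type":"number"}}},"squeeze":{"type":"number"}},"required":["steps"]}

```bash
ls; mkdir -p pics; python3 - <<'E'
from station import bot,cams
import cv2,json
s=bot.get_state();print(s)
for n in ["scene","top","wrist"]:
    c=cams.calibration(n);print(n,c)
    cv2.imwrite(f"pics/{n}0.png",cams.camera(n))
E
```

```text
pics
{'t': 0.0, 'joint_positions': array([ 1.07794941,  0.47779388,  0.0223381 ,  1.55646809, -0.0115135 ,
        1.10927538, -0.08311797]), 'joint_velocities': array([ 0.00023363,  0.00048623, -0.00153159, -0.00025874, -0.00136624,
        0.00030794, -0.00060272]), 'joint_efforts': array([-9.08745028e-05, -5.96458590e+01,  1.60747737e+00, -2.81204313e+01,
        1.22833857e-02,  9.49329376e-03,  3.92941018e-06]), 'tool_pos': array([ 253.11171931, -625.10646449,  230.32281619]), 'orientation': array([[-7.93597362e-04,  9.26893821e-01,  3.75322813e-01],
       [ 1.63419317e-03,  3.75323632e-01, -9.26892389e-01],
       [-9.99998350e-01, -1.22229378e-04, -1.81257939e-03]]), 'contact_force': array([-0.05803161, -0.50572098, -0.31862896]), 'torque': array([ 0.01676081,  0.03956316, -0.01129453]), 'opening': 1.0001662101697235}
scene {'vertical_fov': 42.25434675190874, 'cx': 258.63879823402664, 'cy': 186.18676498549618, 'R': array([[ 0.50130267, -0.86517628, -0.01286977],
       [-0.33770424, -0.18193608, -0.92350155],
       [ 0.79665016,  0.46729997, -0.38337874]]), 't': array([-242.27833746,  344.62023502, 1556.88952472])}
top {'vertical_fov': 48.71305003128241, 'cx': 264.1991996439262, 'cy': 188.28990500009553, 'R': array([[-0.03123181, -0.99951116,  0.00142231],
       [-0.88346765,  0.02694022, -0.46771693],
       [ 0.46744997, -0.01586421, -0.88387717]]), 't': array([  75.50979601,  580.4423895 , 1395.70639079])}
wrist {'vertical_fov': 71.0344469230542, 'cx': 254.09327835342089, 'cy': 190.47654209559695, 'R': array([[ 3.74687732e-01, -9.27150892e-01, -5.71897336e-04],
       [-8.93512966e-01, -3.61258208e-01,  2.66696618e-01],
       [-2.47474610e-01, -9.94169533e-02, -9.63780362e-01]]), 't': array([-674.13702874,  -34.10249132,  378.49764271])}
```

View pics/scene0.png

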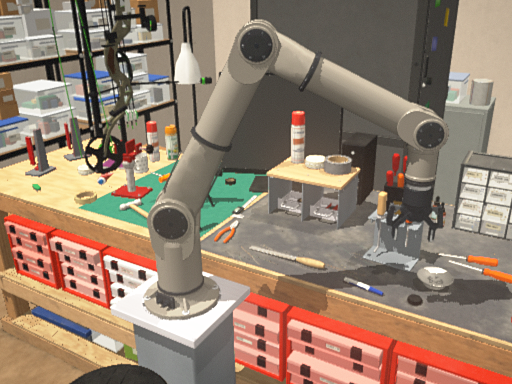

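View pics/top0.png

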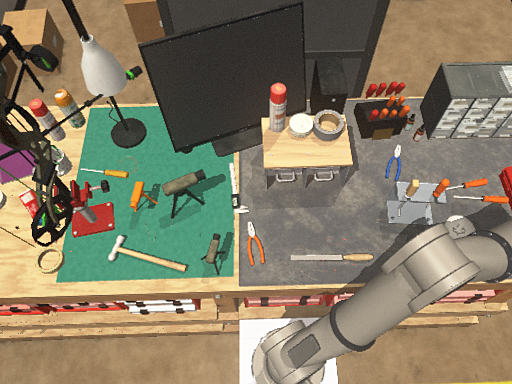

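View pics/wrist0.png

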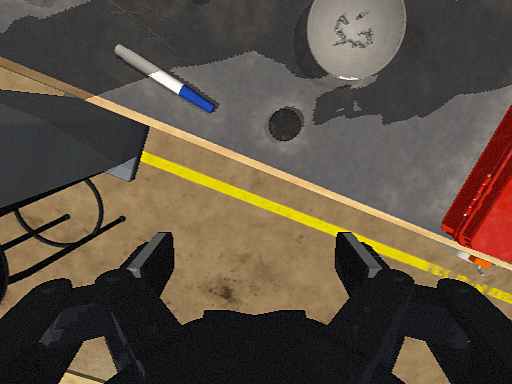

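```bash
cat > h.py <<'E'
import numpy as np,cv2
from station import bot,cams
def K(n):
    c=cams.calibration(n);f=192/np.tan(np.radians(c['vertical_fov']/2));return c,f
def proj(n,X):
    c,f=K(n);p=c['R']@np.array(X,float)+c['t'];return np.round([c['cx']+f*p[0]/p[2],c['cy']+f*p[1]/p[2]],1)
def ray(n,uv,cal=None):
    c,f=cal or K(n);d=np.array([(uv[0]-c['cx'])/f,(uv[1]-c['cy'])/f,1]);return -c['R'].T@c['t'],c['R'].T@d
def onz(n,uv,z,cal=None):
    o,d=ray(n,uv,cal);return np.round(o+d*(z-o[2])/d[2],1)
def tri(obs):
    A=np.zeros((3,3));b=np.zeros(3)
    for n,uv in obs:
        o,d=ray(n,uv);d/=np.linalg.norm(d);P=np.eye(3)-np.outer(d,d);A+=P;b+=P@o
    return np.round(np.linalg.solve(A,b),1)
def crop(src,x0,y0,x1,y1,k,out):
    im=cv2.imread(src)[y0:y1,x0:x1];im=cv2.resize(im,None,fx=k,fy=k,interpolation=cv2.INTER_CUBIC);
    for x in range((x0+9)//10*10,x1,10): cv2.putText(im,str(x),((x-x0)*k,8),0,.3,(0,255,255),1);cv2.line(im,((x-x0)*k,10),((x-x0)*k,14),(0,255,255))
    for y in range((y0+9)//10*10,y1,10): cv2.putText(im,str(y),(0,(y-y0)*k+3),0,.3,(0,255,255),1);cv2.line(im,(20,(y-y0)*k),(24,(y-y0)*k),(0,255,255))
    cv2.imwrite(out,im)
E
python3 - <<'E'
from h import *
crop('pics/top0.png',240,90,370,210,6,'pics/a1.png')
crop('pics/top0.png',370,130,500,230,6,'pics/a2.png')
crop('pics/scene0.png',260,140,450,280,4,'pics/a3.png')
crop('pics/top0.png',70,150,260,280,4,'pics/a4.png')
E
```

```text
(no output)
```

View pics/a1.png

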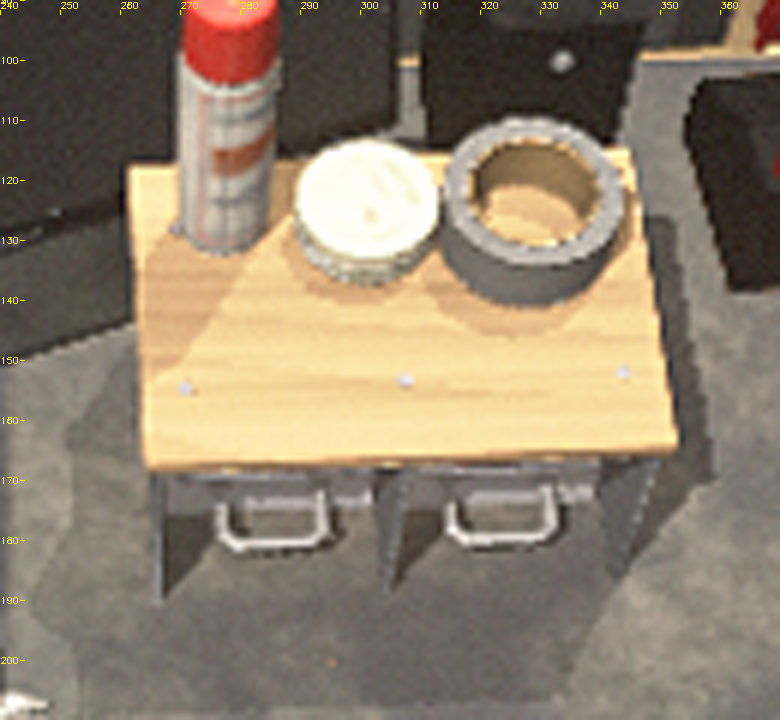

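View pics/a2.png

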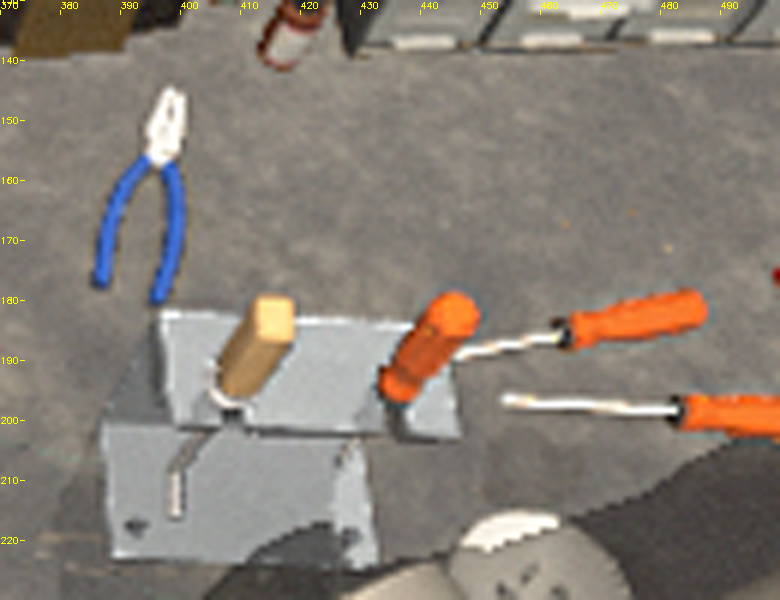

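View pics/a3.png

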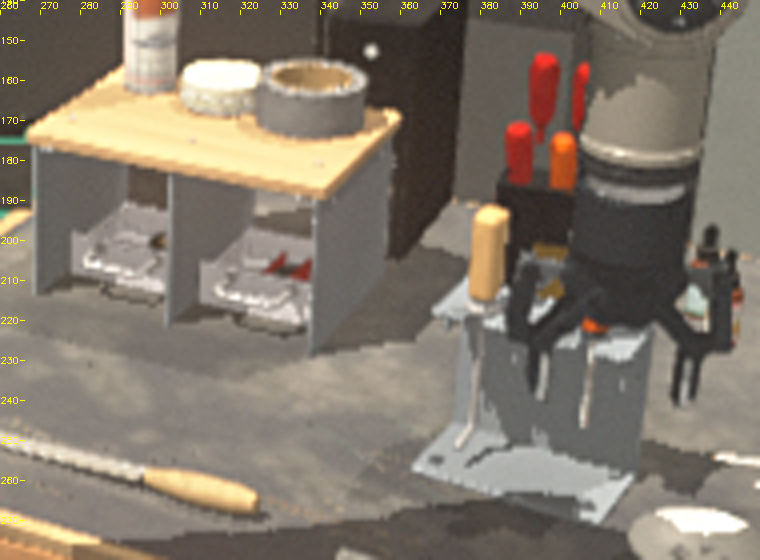

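View pics/a4.png

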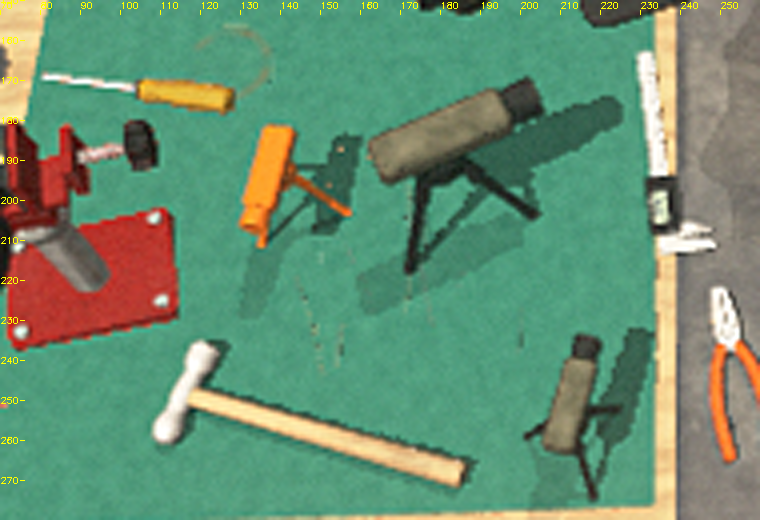

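```bash
python3 - <<'E'
from h import *
print("edge top L,R z170",onz('top',(264.5,168),170),onz('top',(352.5,165.5),170))
print("back corners z186",onz('top',(261.5,117.5),186),onz('top',(344.5,115),186))
print("scene front corners z186 ",onz('scene',(267,173.5),186),onz('scene',(341,187),186))
print("wall feet front: top",onz('top',(266.3,190),0),onz('top',(304.5,188),0),onz('top',(342,186.5),0))
print("scene wall feet",onz('scene',(269,214),0),onz('scene',(302,221.5),0),onz('scene',(338,228.5),0))
print("loops crossbar z38 top: a",onz('top',(323.5,179.5),38),"b",onz('top',(285.5,180.5),38))
print("loop a ends",onz('top',(316.5,179.7),38),onz('top',(332,179),38))
print("handle top z? tri", tri([('top',(415.5,181.5)),('scene',(380.5,193))]))
print("handle bottom tri", tri([('top',(410,195)),('scene',(380,214))]))
print("collar", tri([('top',(408.5,198)),('scene',(379.5,217))]))
print("crook tri", tri([('top',(399.5,207)),('scene',(378.5,246))]),"foot end",tri([('top',(399.3,216)),('scene',(374.5,252))]))
print("rack top plate front corners z150",onz('top',(399,200.7),150),onz('top',(445,202.7),150),"back",onz('top',(396.5,182),150))
print("stand head", tri([('top',(182,186)),('top',(182,186))]) if 0 else onz('top',(181,187),140))
for p in [(172,217.5),(204,203.5)]: print("leg",onz('top',p,0))
E
```

```text
edge top L,R z170 [652.6  54.3 170. ] [ 653.4 -268.6  170. ]
back corners z186 [869.6  59.1 186. ] [ 871.9 -262.7  186. ]
scene front corners z186  [638.5  47.9 186. ] [ 646.8 -267.4  186. ]
wall feet front: top [650.7  46.8   0. ] [ 655.1 -106.9    0. ] [ 657.3 -258.3    0. ]
scene wall feet [648.8  45.4   0. ] [ 651.6 -106.8    0. ] [ 664.  -258.1    0. ]
loops crossbar z38 top: a [ 670.8 -180.2   38. ] b [670.8 -29.6  38. ]
loop a ends [ 670.7 -152.4   38. ] [ 672. -214.   38.]
handle top z? tri [ 538.3 -452.1  242.4]
handle bottom tri [ 527.4 -456.9  167.5]
collar [ 522.5 -455.6  156.7]
crook tri [ 541.7 -458.7   36.6] foot end [ 508.5 -455.    27.7]
rack top plate front corners z150 [ 514.7 -420.6  150. ] [ 501.9 -582.7  150. ] back [ 590.6 -425.2  150. ]
stand head [599.2 360.5 140. ]
leg [541.7 415.8   0. ]
leg [598.2 294.1   0. ]
```

```bash
python3 - <<'E'
from h import *
crop('pics/scene0.png',85,140,260,260,4,'pics/a5.png')
E
```

```text
(no output)
```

View pics/a5.png

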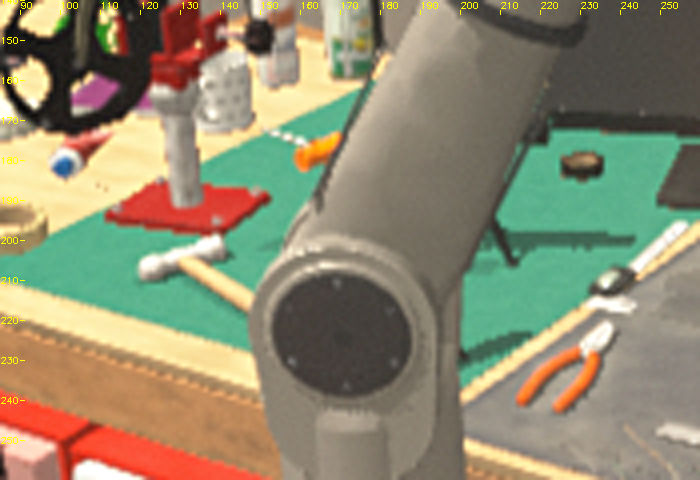

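```bash
cat >> h.py <<'E'
from scipy.spatial.transform import Rotation as Ro
def Rdown(az,slant=0,saz=None):
    """tool x down, tool z (jaws) at azimuth az (deg); slant: tilt handle-top towards -saz direction (fingers point towards +saz)"""
    a=np.radians(az);z=np.array([np.cos(a),np.sin(a),0]);x=np.array([0,0,-1.]);y=np.cross(z,x);R=np.stack([x,y,z],1)
    if slant:
        s=np.radians(az if saz is None else saz);ax=np.array([-np.sin(s),np.cos(s),0])
        R=Ro.from_rotvec(-np.radians(slant)*ax).as_matrix()@R
    return R
def plan(P,R,n=None,op=1,start=None):
    s=bot.get_state();p0,R0=(s['tool_pos'],s['orientation']) if start is None else start
    P=np.array(P,float);d=P-p0;rv=Ro.from_matrix(R0.T@R).as_rotvec()
    m=max(np.linalg.norm(d)/55,np.linalg.norm(rv)/.17);n=n or max(1,int(np.ceil(m)))
    for i in range(n):
        Ri=R0@Ro.from_rotvec(rv*i/n).as_matrix();c=Ri.T@d/n/10
        print([op]+[round(float(v),2) for v in c]+[round(float(v),3) for v in rv/n])
def st():
    s=bot.get_state();print(round(s['t'],2),'pos',s['tool_pos'].round(1),'F',s['contact_force'].round(1),'T',s['torque'].round(2),'op',round(s['opening'],3));print(s['orientation'].round(3).tolist(),s['joint_positions'].round(2))
    return s
E
python3 - <<'E'
from h import *
plan([480,-440,330],Rdown(-4.3))
c=cams.calibration('wrist');print(-c['R'].T@c['t'],bot.get_state()['t'])
E
```

```text
[1, -1.42, 4.0, -1.24, -0.159, -0.0, -0.0]
[1, -1.42, 4.14, -0.59, -0.159, -0.0, -0.0]
[1, -1.42, 4.18, 0.07, -0.159, -0.0, -0.0]
[1, -1.42, 4.12, 0.73, -0.159, -0.0, -0.0]
[1, -1.42, 3.95, 1.37, -0.159, -0.0, -0.0]
[1, -1.42, 3.68, 1.98, -0.159, -0.0, -0.0]
[1, -1.42, 3.32, 2.54, -0.159, -0.0, -0.0]
[ 315.80788885 -599.76469726  373.62793837] 0.15
```

Call:
send_rows --pt "1 -1.5 4.0 -1.2 -0.16 0 0" --pt "1 -1.5 4.1 -0.6 -0.16 0 0" --pt "1 -1.4 4.2 0.1 -0.16 0 0" --pt "1 -1.4 4.1 0.7 -0.16 0 0" --pt "1 -1.4 4.0 1.4 -0.16 0 0" --pt "1 -1.4 3.7 2.0 -0.16 0 0" --pt "1 -1.4 3.3 2.5 -0.16 0 0" --pt "1 0 0 0 0 0 0"

```text
t: 1.15
tool_pos: [481.9, -429.6, 329.9]
orientation: [[-0.005, 0.031, 1.0], [0.006, 1.0, -0.031], [-1.0, 0.006, -0.005]]
contact_force: [0.3, -0.1, -0.2]
opening: 1.0
```

```bash
python3 - <<'E'
from h import *
s=st()
c=cams.calibration('wrist');import pickle
cv2.imwrite('pics/w1.png',cams.camera('wrist'));pickle.dump(c,open('w1.pkl','wb'))
cv2.imwrite('pics/t1.png',cams.camera('top'))
E
```

```text
1.15 pos [ 481.9 -429.6  329.9] F [ 0.3 -0.1 -0.2] T [ 0.   -0.05  0.05] op 1.0
[[-0.005, 0.031, 1.0], [0.006, 1.0, -0.031], [-1.0, 0.006, -0.005]] [ 0.85  0.38 -0.29  1.48  0.11  1.3   0.51]
```

View pics/w1.png

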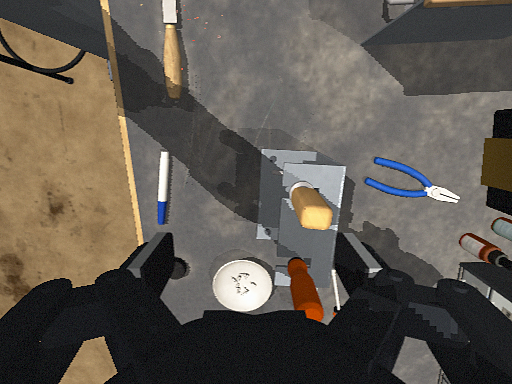

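```bash
python3 - <<'E'
from h import *
crop('pics/w1.png',250,140,360,250,7,'pics/w1c.png')
E
```

```text
(no output)
```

View pics/w1c.png

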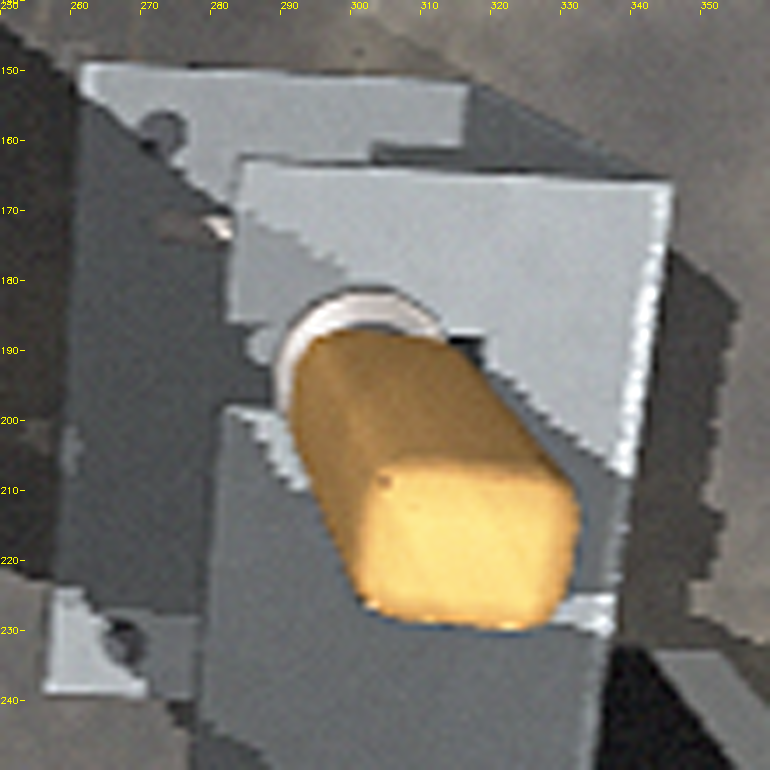

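View pics/t1.png

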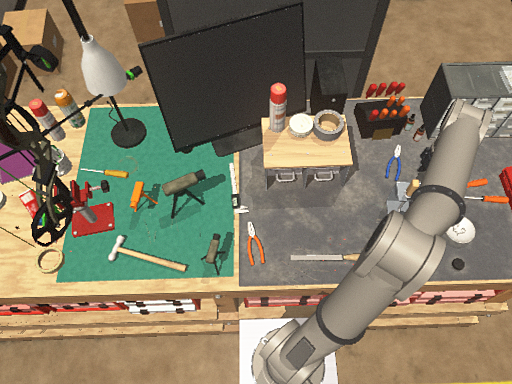

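```bash
python3 - <<'E'
from h import *;import pickle
c=pickle.load(open('w1.pkl','rb'));cal=(c,192/np.tan(np.radians(c['vertical_fov']/2)))
o=lambda uv,z:print(uv,z,onz('wrist',uv,z,cal))
o((316,217.5),242)
o((305,207),242);o((331,208),242);o((301.5,227),242);o((328,228.5),242)
for p in [(283,164),(345,166.5),(282,186),(281.5,198),(278.5,248),(335,248),(318.5,190)]: o(p,150)
o((301.5,190.5),152)
E
```

```text
(316, 217.5) 242 [ 537.5 -452.8  242. ]
(305, 207) 242 [ 527.2 -442.4  242. ]
(331, 208) 242 [ 550.8 -444.   242. ]
(301.5, 227) 242 [ 524.3 -461.8  242. ]
(328, 228.5) 242 [ 548.9 -464.   242. ]
(283, 164) 150 [ 516.5 -418.2  150. ]
(345, 166.5) 150 [ 591.7 -423.6  150. ]
(282, 186) 150 [ 515.2 -445.7  150. ]
(281.5, 198) 150 [ 514.5 -461.2  150. ]
(278.5, 248) 150 [ 510.2 -530.1  150. ]
(335, 248) 150 [ 584.7 -532.3  150. ]
(318.5, 190) 150 [ 560.5 -452.2  150. ]
(301.5, 190.5) 152 [ 539.1 -451.7  152. ]
```

```bash
python3 - <<'E'
from h import *
R=Rdown(-3.7)
plan([538,-453.5,290],R,2)
plan([538,-453.5,183],R,3,start=(np.array([538,-453.5,290]),R))
E
```

```text
[1, 1.89, -0.91, 3.06, 0.013, -0.004, -0.002]
[1, 1.91, -0.86, 3.06, 0.013, -0.004, -0.002]
[1, 3.57, 0.0, 0.0, 0.0, 0.0, 0.0]
[1, 3.57, 0.0, 0.0, 0.0, 0.0, 0.0]
[1, 3.57, 0.0, 0.0, 0.0, 0.0, 0.0]
```

Call:
send_rows --pt "1 0.9 -0.9 3.1 0.013 -0.004 -0.002" --pt "1 0.9 -0.9 3.1 0.013 -0.004 -0.002" --pt "1 2 0 0 0 0 0" --pt "1 0 0 0 0 0 0"

```text
t: 1.75
tool_pos: [533.0, -461.6, 286.1]
orientation: [[-0.008, 0.082, 0.997], [-0.001, 0.997, -0.082], [-1.0, -0.002, -0.008]]
contact_force: [-0.0, 0.5, 0.5]
opening: 0.998
```

```bash
python3 - <<'E'
from h import *
st()
plan([538,-453.5,183],Rdown(-3.7),4)
E
```

```text
1.75 pos [ 533.  -461.6  286.1] F [-0.   0.5  0.5] T [0.04 0.   0.  ] op 0.998
[[-0.008, 0.082, 0.997], [-0.001, 0.997, -0.082], [-1.0, -0.002, -0.008]] [ 0.8   0.51 -0.27  1.39  0.14  1.27  0.44]
[1, 2.58, 0.21, 0.13, -0.004, -0.002, 0.0]
[1, 2.58, 0.21, 0.12, -0.004, -0.002, 0.0]
[1, 2.58, 0.21, 0.12, -0.004, -0.002, 0.0]
[1, 2.58, 0.21, 0.12, -0.004, -0.002, 0.0]
```

Call:
send_rows --pt "1 1.0 0.8 0.5 -0.015 -0.008 0" --pt "1 3 0 0 0 0 0" --pt "1 3 0 0 0 0 0" --pt "1 2.5 0 0 0 0 0" --pt "1 0 0 0 0 0 0"

```text
t: 2.38
tool_pos: [537.6, -455.0, 190.8]
orientation: [[0.004, 0.069, 0.998], [-0.004, 0.998, -0.069], [-1.0, -0.004, 0.004]]
contact_force: [0.0, 0.6, 0.2]
opening: 1.004
```

```bash
python3 - <<'E'
from h import *
st()
plan([538,-453.5,183],Rdown(-3.7),1)
E
```

```text
2.38 pos [ 537.6 -455.   190.8] F [0.  0.6 0.2] T [ 0.02  0.05 -0.07] op 1.004
[[0.004, 0.069, 0.998], [-0.004, 0.998, -0.069], [-1.0, -0.004, 0.004]] [ 0.79  0.57 -0.27  1.51  0.17  1.08  0.42]
[1, 0.77, 0.15, 0.02, -0.005, 0.004, 0.004]
```

Call:
send_rows --pt "1 0.8 0.15 0 -0.005 0.004 0.004" --pt "1 0 0 0 0 0 0" --pt "-1 0 0 0 0 0 0" --pt "-1 0 0 0 0 0 0" --pt "-1 0 0 0 0 0 0" --pt "-1 0 0 0 0 0 0" --squeeze 110

```text
t: 3.12
tool_pos: [539.5, -454.6, 187.3]
orientation: [[0.006, 0.064, 0.998], [-0.004, 0.998, -0.064], [-1.0, -0.004, 0.006]]
contact_force: [-0.8, -0.4, -0.1]
opening: 0.338
```

```bash
python3 - <<'E'
from h import *
st()
cv2.imwrite('pics/w2.png',cams.camera('wrist'))
E
```

```text
3.12 pos [ 539.5 -454.6  187.3] F [-0.8 -0.4 -0.1] T [ 0.05  0.11 -0.01] op 0.338
[[0.006, 0.064, 0.998], [-0.004, 0.998, -0.064], [-1.0, -0.004, 0.006]] [ 0.79  0.58 -0.27  1.51  0.17  1.07  0.42]
```

View pics/w2.png

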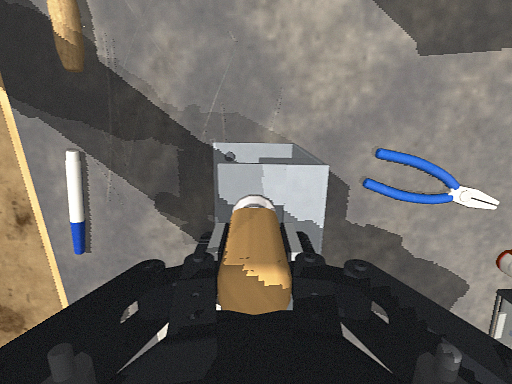

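Call:
send_rows --pt "-1 -1.0 0 0 0 0 0" --pt "-1 0 0 0 0 0 0" --pt "-1 0 0 -1.5 0 0 0" --pt "-1 0 0 -2 0 0 0" --pt "-1 0 0 -2 0 0 0" --pt "-1 0 0 -2 0 0 0" --pt "-1 0 0 -1.5 0 0 0" --pt "-1 0 0 0 0 0 0"

```text
t: 4.18
tool_pos: [440.6, -447.8, 195.0]
orientation: [[0.0, 0.066, 0.998], [-0.002, 0.998, -0.066], [-1.0, -0.002, 0.0]]
contact_force: [-0.2, 0.1, -2.0]
opening: 0.338
```

```bash
python3 - <<'E'
from h import *
st()
for n in ['scene','top']: cv2.imwrite(f'pics/{n}3.png',cams.camera(n))
crop('pics/scene3.png',300,140,460,280,4,'pics/s3.png')
crop('pics/top3.png',360,130,500,250,4,'pics/t3.png')
E
```

```text
4.17 pos [ 440.6 -447.8  195. ] F [-0.2  0.1 -2. ] T [ 0.02 -0.02  0.04] op 0.338
[[0.0, 0.066, 0.998], [-0.002, 0.998, -0.066], [-1.0, -0.002, 0.0]] [ 0.9   0.45 -0.28  1.7   0.14  1.01  0.51]
```

View pics/s3.png

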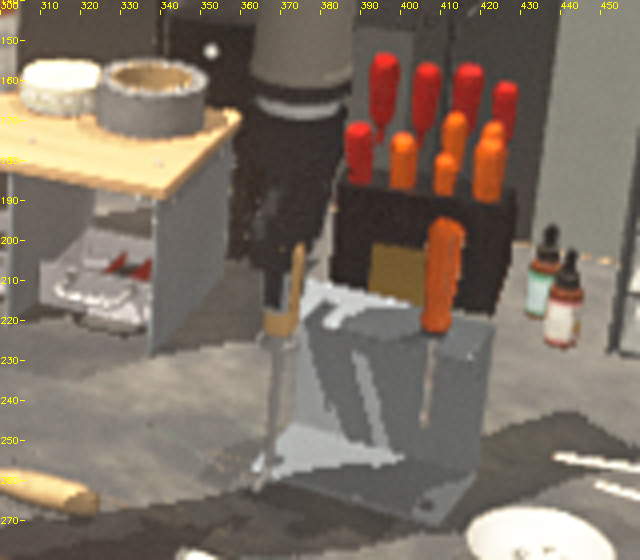

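View pics/t3.png

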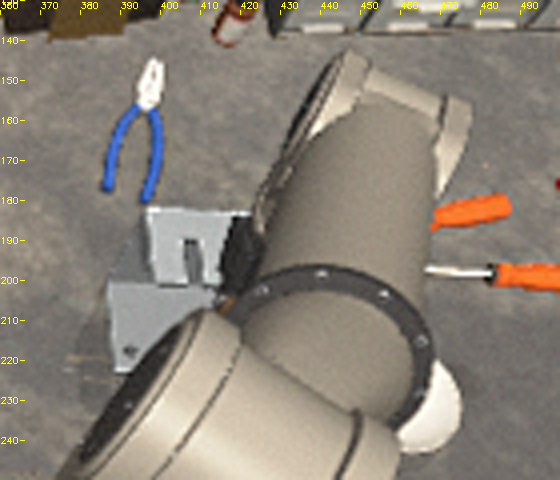

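```bash
python3 - <<'E'
from h import *
R=Rdown(1,42);print(R.round(3))
plan([500,-183,215],R,7,op=-1)
E
```

```text
[[ 0.669 -0.017  0.743]
 [ 0.012  1.     0.013]
 [-0.743 -0.     0.669]]
[-1, -0.29, 3.82, 0.58, -0.011, -0.104, 0.005]
[-1, -0.21, 3.82, 0.64, -0.011, -0.104, 0.005]
[-1, -0.12, 3.81, 0.7, -0.011, -0.104, 0.005]
[-1, -0.03, 3.8, 0.75, -0.011, -0.104, 0.005]
[-1, 0.07, 3.79, 0.79, -0.011, -0.104, 0.005]
[-1, 0.17, 3.78, 0.82, -0.011, -0.104, 0.005]
[-1, 0.28, 3.77, 0.84, -0.011, -0.104, 0.005]
```

Call:
send_rows --pt "-1 -0.5 3.8 0.6 -0.011 -0.104 0.005" --pt "-1 -0.3 3.8 0.6 -0.011 -0.104 0.005" --pt "-1 -0.2 3.8 0.7 -0.011 -0.104 0.005" --pt "-1 -0.1 3.8 0.7 -0.011 -0.104 0.005" --pt "-1 0 3.8 0.8 -0.011 -0.104 0.005" --pt "-1 0.2 3.8 0.8 -0.011 -0.104 0.005" --pt "-1 0.3 3.2 0.8 -0.011 -0.104 0.005" --pt "-1 0 0 0 0 0 0"

```text
t: 5.28
tool_pos: [503.5, -195.9, 222.9]
orientation: [[0.64, -0.033, 0.767], [0.03, 0.999, 0.018], [-0.768, 0.012, 0.641]]
contact_force: [-0.0, -0.0, -1.4]
opening: 0.339
```

```bash
python3 - <<'E'
from h import *
import pickle
st()
for n in ['scene','top','wrist']:
    pickle.dump(cams.calibration(n),open(f'{n}4.pkl','wb'));cv2.imwrite(f'pics/{n}4.png',cams.camera(n))
E
```

```text
5.28 pos [ 503.5 -195.9  222.9] F [-0.  -0.  -1.4] T [-0.08  1.1  -0.06] op 0.339
[[0.64, -0.033, 0.767], [0.03, 0.999, 0.018], [-0.768, 0.012, 0.641]] [ 1.31  0.16 -0.92  2.29 -0.98  0.21  1.38]
```

View pics/wrist4.png

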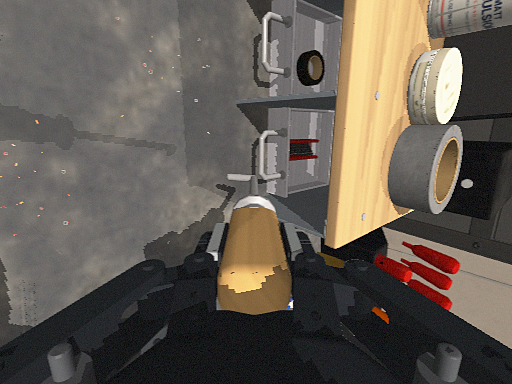

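View pics/scene4.png

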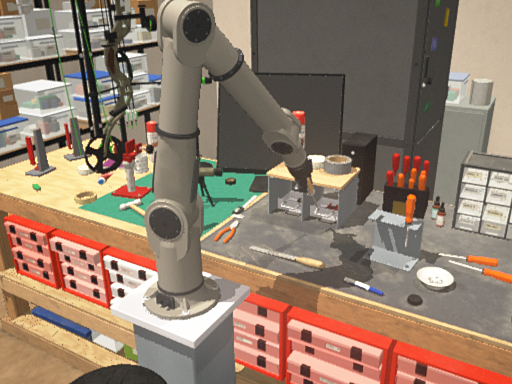

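View pics/top4.png

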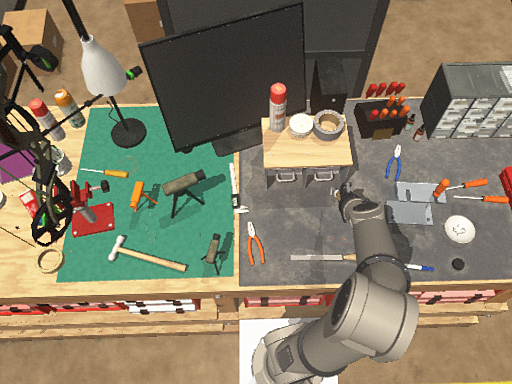

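```bash
python3 - <<'E'
from h import *
crop('pics/wrist4.png',215,90,345,210,6,'pics/w4c.png')
E
```

```text
(no output)
```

View pics/w4c.png

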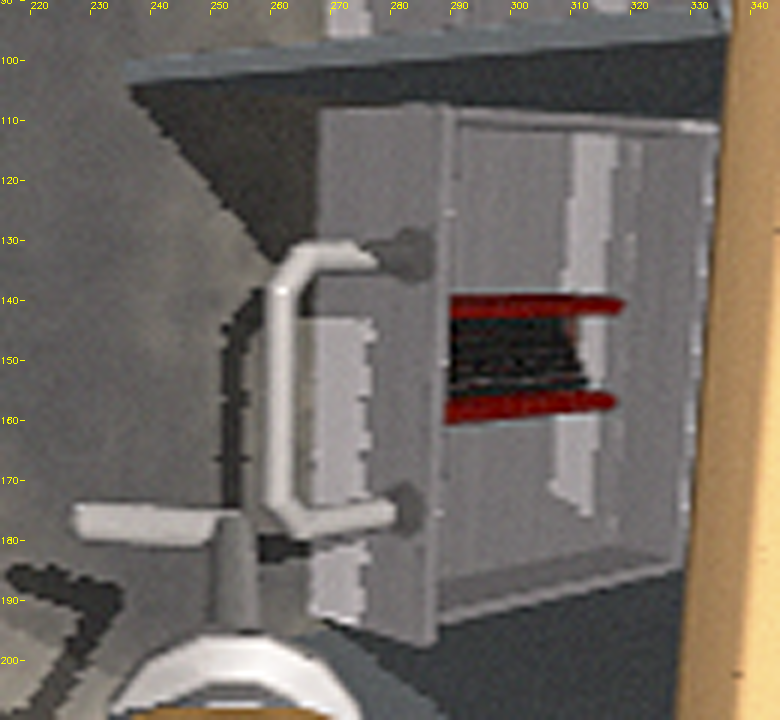

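```bash
cat >> h.py <<'E'
import pickle
def lcal(f):
    c=pickle.load(open(f,'rb'));return (c,192/np.tan(np.radians(c['vertical_fov']/2)))
E
python3 - <<'E'
from h import *
cal=lcal('wrist4.pkl');s=bot.get_state();P=s['tool_pos'];R=s['orientation']
o=lambda uv,z:print(uv,z,onz('wrist',uv,z,cal))
o((261.8,140),38);o((261.3,172),38);o((261.5,155),38);o((277,132),38);o((279,175.5),38)
print('front wall top');o((289,109),46);o((286,196),46)
print('riser edge');o((338,90),186);o((329,215),186)
crk=P+152.3*R[:,0];print('crook exp',crk)
c,f=cal
for d in [0,-27]:
    X=crk+d*R[:,2]+(7*R[:,0] if d else 0);p=c['R']@X+c['t'];print(c['cx']+f*p[0]/p[2],c['cy']+f*p[1]/p[2])
E
```

```text
(261.8, 140) 38 [ 672.7 -156.    38. ]
(261.3, 172) 38 [ 673.3 -202.9   38. ]
(261.5, 155) 38 [ 672.9 -177.6   38. ]
(277, 132) 38 [ 702.9 -144.8   38. ]
(279, 175.5) 38 [ 711.  -212.3   38. ]
front wall top
(289, 109) 46 [ 718.3 -111.1   46. ]
(286, 196) 46 [ 720.8 -245.7   46. ]
riser edge
(338, 90) 186 [ 631.1 -102.9  186. ]
(329, 215) 186 [ 634.4 -221.3  186. ]
crook exp [ 601.6071639  -193.48830586  106.53771939]
253.93478745517845 178.72549383999348
230.46955180662806 177.34967690855785
```

```bash
python3 - <<'E'
from h import *
R=Rdown(1,42)
plan([548,-182,194],R,3,op=-1)
E
```

```text
[-1, 1.71, 0.47, 0.5, 0.001, -0.012, -0.006]
[-1, 1.71, 0.48, 0.48, 0.001, -0.012, -0.006]
[-1, 1.71, 0.49, 0.46, 0.001, -0.012, -0.006]
```

Call:
send_rows --pt "-1 1.7 0.5 0.5 0 -0.012 -0.006" --pt "-1 1.7 0.5 0.5 0 -0.012 -0.006" --pt "-1 1.5 0.3 0.4 0 -0.012 -0.006" --pt "-1 0 0 0 0 0 0" --pt "-1 0 0 0 0 0 0"

```text
t: 6.05
tool_pos: [549.0, -193.7, 209.3]
orientation: [[0.654, -0.025, 0.756], [0.017, 1.0, 0.019], [-0.756, 0.001, 0.654]]
contact_force: [0.6, 0.8, -2.3]
opening: 0.339
```

```bash
python3 - <<'E'
from h import *
s=st();print('crook',s['tool_pos']+152.3*s['orientation'][:,0])
R=Rdown(1,42)
plan(np.array([697,-180,76])-152.3*R[:,0],R,3,op=-1)
E
```

```text
6.05 pos [ 549.  -193.7  209.3] F [ 0.6  0.8 -2.3] T [-0.03  1.15  0.01] op 0.339
[[0.654, -0.025, 0.756], [0.017, 1.0, 0.019], [-0.756, 0.001, 0.654]] [ 0.84  0.19 -0.51  2.27 -1.35  0.17  1.7 ]
crook [ 648.56830479 -191.09224813   94.14459675]
[-1, 1.52, 0.36, 0.73, 0.002, -0.007, -0.002]
[-1, 1.52, 0.36, 0.72, 0.002, -0.007, -0.002]
[-1, 1.53, 0.37, 0.71, 0.002, -0.007, -0.002]
```

Call:
send_rows --pt "-1 1.5 0.4 0.8 0 0 0" --pt "-1 1.5 0.4 0.8 0 0 0" --pt "-1 0 0 0 0 0 0"

```text
t: 6.42
tool_pos: [579.7, -189.8, 202.7]
orientation: [[0.646, -0.024, 0.763], [0.019, 1.0, 0.015], [-0.763, 0.005, 0.646]]
contact_force: [-1.1, -0.0, -1.3]
opening: 0.339
```

```bash
python3 - <<'E'
from h import *
s=st();print('crook',s['tool_pos']+152.3*s['orientation'][:,0])
R=Rdown(1,42)
plan(np.array([697,-180,76])-152.3*R[:,0],R,2,op=-1)
E
```

```text
6.42 pos [ 579.7 -189.8  202.7] F [-1.1 -0.  -1.3] T [0.02 1.05 0.04] op 0.339
[[0.646, -0.024, 0.763], [0.019, 1.0, 0.015], [-0.763, 0.005, 0.646]] [ 0.62  0.23 -0.31  2.23 -1.36  0.17  1.66]
crook [ 678.07911838 -186.87001906   86.47766296]
[-1, 1.02, 0.38, 0.16, 0.001, -0.015, -0.004]
[-1, 1.02, 0.38, 0.14, 0.001, -0.015, -0.004]
```

Call:
send_rows --pt "-1 1.3 0.5 0.6 0 0 0" --pt "-1 1.2 0.6 0.4 0 0 0" --pt "-1 0 0 0 0 0 0"

```text
t: 6.8
tool_pos: [601.2, -182.6, 195.3]
orientation: [[0.637, -0.023, 0.77], [0.022, 1.0, 0.012], [-0.77, 0.009, 0.638]]
contact_force: [-0.1, -0.2, -1.4]
opening: 0.34
```

```bash
python3 - <<'E'
from h import *
s=st();print('crook',s['tool_pos']+152.3*s['orientation'][:,0])
pickle.dump(cams.calibration('wrist'),open('wrist5.pkl','wb'))
for n in ['wrist','scene']:cv2.imwrite(f'pics/{n}5.png',cams.camera(n))
crop('pics/wrist5.png',190,90,320,220,6,'pics/w5c.png')
crop('pics/scene5.png',260,140,380,240,6,'pics/s5c.png')
E
```

```text
6.8 pos [ 601.2 -182.6  195.3] F [-0.1 -0.2 -1.4] T [-0.06  1.07 -0.03] op 0.34
[[0.637, -0.023, 0.77], [0.022, 1.0, 0.012], [-0.77, 0.009, 0.638]] [ 0.48  0.25 -0.19  2.2  -1.37  0.17  1.63]
crook [ 698.23639775 -179.31359649   77.99748837]
```

View pics/w5c.png

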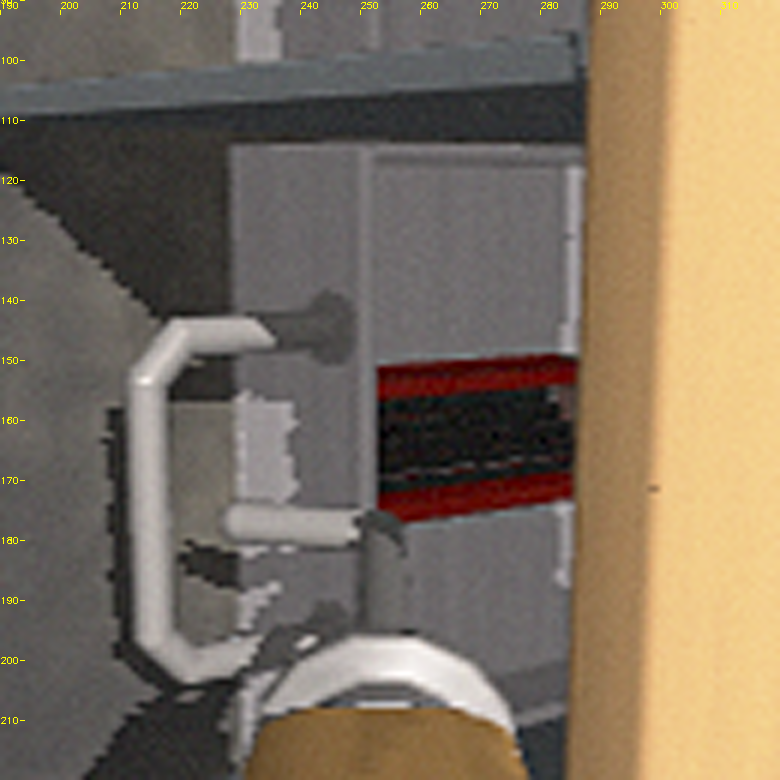

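View pics/s5c.png

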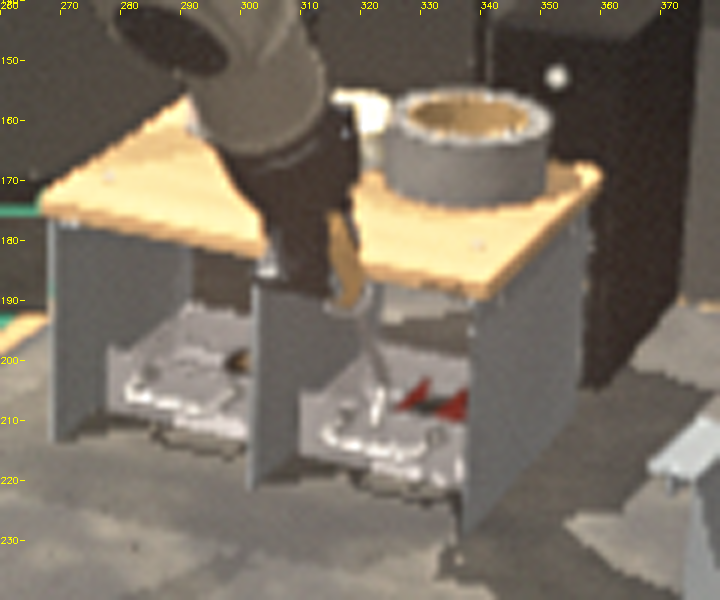

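```bash
python3 - <<'E'
from h import *
cal=lcal('wrist5.pkl');s=bot.get_state();P=s['tool_pos'];R=s['orientation']
o=lambda uv,z:print(uv,z,onz('wrist',uv,z,cal))
o((214,150),38);o((215,190),38);o((235,145),38);o((235,201),38)
o((254,177),78);o((230,177),55)
o((250,115),46);o((251,180),46)
o((287,110),170);o((284,215),170);o((302,110),186);o((296,215),186)
E
```

```text
(214, 150) 38 [ 671.7 -149.7   38. ]
(215, 190) 38 [ 671.8 -197.    38. ]
(235, 145) 38 [ 701.4 -145.3   38. ]
(235, 201) 38 [ 700.9 -215.9   38. ]
(254, 177) 78 [ 698.6 -177.9   78. ]
(230, 177) 55 [ 681.8 -179.7   55. ]
(250, 115) 46 [ 717.9 -109.9   46. ]
(251, 180) 46 [ 720.3 -189.6   46. ]
(287, 110) 170 [ 651.3 -109.6  170. ]
(284, 215) 170 [ 652.7 -187.3  170. ]
(302, 110) 186 [ 648.6 -110.   186. ]
(296, 215) 186 [ 648.2 -181.8  186. ]
```

Call:
send_rows --pt "-1 0.3 0 0.3 0 0 0" --pt "-1 1.0 0 -0.75 0 0 0" --pt "-1 1.0 0 -0.75 0 0 0" --pt "-1 0.7 0 -0.55 0 0 0" --pt "-1 0 0 0 0 0 0"

```text
t: 7.52
tool_pos: [606.8, -190.3, 172.5]
orientation: [[0.617, -0.026, 0.786], [0.031, 0.999, 0.009], [-0.786, 0.019, 0.618]]
contact_force: [0.1, 0.3, -1.7]
opening: 0.338
```

```bash
python3 - <<'E'
from h import *
s=st();print('crook',s['tool_pos']+152.3*s['orientation'][:,0])
for n in ['wrist']:cv2.imwrite(f'pics/{n}6.png',cams.camera(n))
crop('pics/wrist6.png',190,90,320,220,5,'pics/w6c.png')
E
```

```text
7.53 pos [ 606.8 -190.3  172.5] F [ 0.1  0.3 -1.7] T [-0.03  1.05  0.03] op 0.338
[[0.617, -0.026, 0.786], [0.031, 0.999, 0.009], [-0.786, 0.019, 0.618]] [ 0.5   0.31 -0.2   2.18 -1.37  0.17  1.65]
crook [ 700.79873391 -185.61184683   52.83344009]
```

View pics/w6c.png

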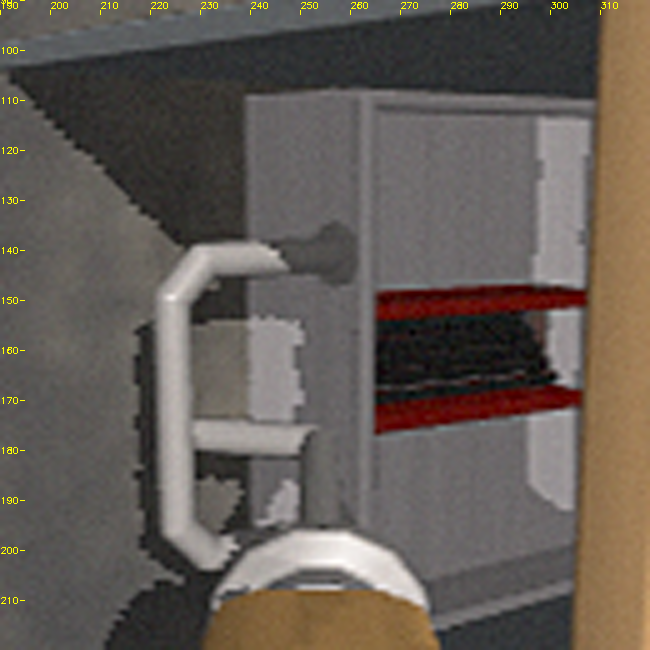

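Call:
send_rows --pt "-1 1.2 0.5 -0.6 0 0 0" --pt "-1 0.6 0.4 -0.2 0 0 0" --pt "-1 0 0 0 0 0 0"

```text
t: 7.95
tool_pos: [613.7, -183.2, 161.8]
orientation: [[0.605, -0.032, 0.795], [0.039, 0.999, 0.01], [-0.795, 0.025, 0.606]]
contact_force: [-0.4, -1.4, -2.1]
opening: 0.335
```

```bash
python3 - <<'E'
from h import *
s=st();print('crook',s['tool_pos']+152.3*s['orientation'][:,0])
for n in ['wrist']:cv2.imwrite(f'pics/{n}7.png',cams.camera(n))
crop('pics/wrist7.png',190,90,320,220,5,'pics/w7c.png')
E
```

```text
7.95 pos [ 613.7 -183.2  161.8] F [-0.4 -1.4 -2.1] T [-0.06  0.99 -0.01] op 0.335
[[0.605, -0.032, 0.795], [0.039, 0.999, 0.01], [-0.795, 0.025, 0.606]] [ 0.45  0.33 -0.17  2.17 -1.37  0.17  1.64]
crook [ 705.85817916 -177.22753832   40.72641442]
```

View pics/w7c.png

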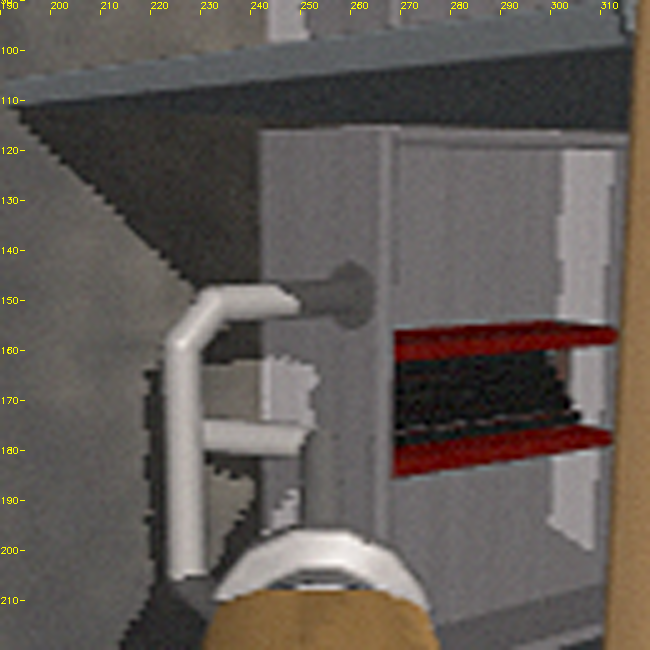

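```bash
cat >> h.py <<'E'
def crookplan(C1,s1,n,L=152.3,az=1,op=-1):
    s=bot.get_state();plan(np.array(C1)-L*Rdown(az,s1)[:,0],Rdown(az,s1),n,op)
E
python3 - <<'E'
from h import *
crookplan([650,-180,38],34,4)
E
```

```text
[-1, -0.78, 0.09, -0.93, -0.001, 0.014, -0.007]
[-1, -0.77, 0.08, -0.94, -0.001, 0.014, -0.007]
[-1, -0.76, 0.08, -0.95, -0.001, 0.014, -0.007]
[-1, -0.74, 0.07, -0.97, -0.001, 0.014, -0.007]
```

Call:
send_rows --pt "-1 -0.8 0.1 -0.9 0 0.014 -0.007" --pt "-1 -0.8 0.1 -0.9 0 0.014 -0.007" --pt "-1 -0.8 0.1 -1.0 0 0.014 -0.007" --pt "-1 -0.7 0.1 -1.0 0 0.014 -0.007" --pt "-1 0 0 0 0 0 0"

```text
t: 8.62
tool_pos: [564.2, -179.9, 165.8]
orientation: [[0.561, -0.016, 0.828], [0.011, 1.0, 0.013], [-0.828, 0.002, 0.561]]
contact_force: [-0.0, 0.6, -1.9]
opening: 0.337
```

```bash
python3 - <<'E'
from h import *
s=st();print('crook',s['tool_pos']+152.3*s['orientation'][:,0])
for n in ['wrist']:cv2.imwrite(f'pics/{n}8.png',cams.camera(n))
crop('pics/wrist8.png',190,90,320,220,5,'pics/w8c.png')
crookplan([600,-180,37],27,4)
E
```

```text
8.62 pos [ 564.2 -179.9  165.8] F [-0.   0.6 -1.9] T [-0.14  0.92 -0.08] op 0.337
[[0.561, -0.016, 0.828], [0.011, 1.0, 0.013], [-0.828, 0.002, 0.561]] [ 0.3   0.25 -0.    2.24 -1.15  0.19  1.41]
crook [ 649.64653581 -178.28634239   39.6950626 ]
[-1, -0.62, -0.01, -0.61, -0.0, 0.031, -0.0]
[-1, -0.6, -0.01, -0.62, -0.0, 0.031, -0.0]
[-1, -0.58, -0.01, -0.64, -0.0, 0.031, -0.0]
[-1, -0.56, -0.01, -0.66, -0.0, 0.031, -0.0]
```

View pics/w8c.png

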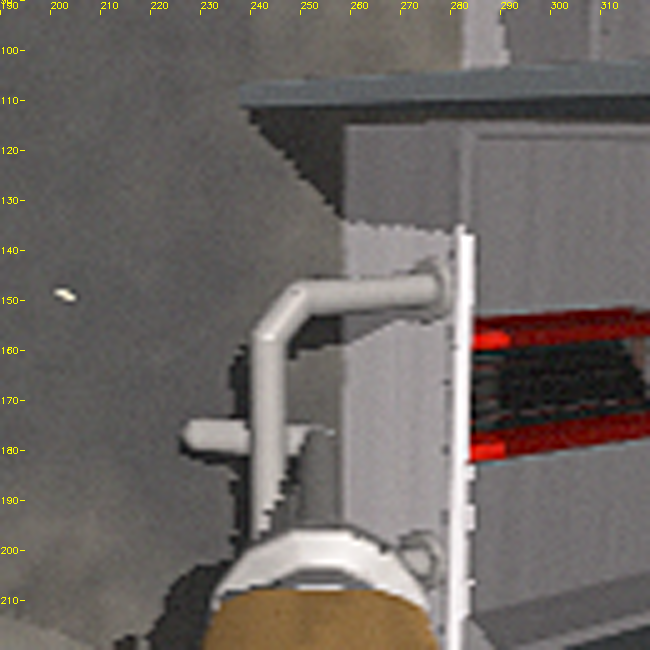

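Call:
send_rows --pt "-1 -0.7 0 -0.6 0 0.03 0" --pt "-1 -0.6 0 -0.6 0 0.03 0" --pt "-1 -0.6 0 -0.6 0 0.03 0" --pt "-1 -0.6 0 -0.7 0 0.03 0" --pt "-1 0 0 0 0 0 0"

```text
t: 9.3
tool_pos: [532.1, -180.2, 174.5]
orientation: [[0.457, -0.018, 0.889], [0.011, 1.0, 0.015], [-0.889, 0.003, 0.457]]
contact_force: [1.2, -0.1, -1.9]
opening: 0.337
```

```bash
python3 - <<'E'
from h import *
s=st();print('crook',s['tool_pos']+152.3*s['orientation'][:,0])
crookplan([540,-181,36],20,4)
E
```

```text
9.3 pos [ 532.1 -180.2  174.5] F [ 1.2 -0.1 -1.9] T [-0.02  0.71  0.01] op 0.337
[[0.457, -0.018, 0.889], [0.011, 1.0, 0.015], [-0.889, 0.003, 0.457]] [ 0.01  0.2   0.33  2.24 -0.7   0.34  0.95]
crook [ 601.70187613 -178.57138125   39.08248754]
[-1, -0.61, -0.02, -0.93, -0.0, 0.031, -0.001]
[-1, -0.58, -0.02, -0.95, -0.0, 0.031, -0.001]
[-1, -0.55, -0.02, -0.97, -0.0, 0.031, -0.001]
[-1, -0.52, -0.02, -0.98, -0.0, 0.031, -0.001]
```

Call:
send_rows --pt "-1 -0.5 0 -0.9 0 0.03 0" --pt "-1 -0.5 0 -1.0 0 0.03 0" --pt "-1 -0.5 0 -1.0 0 0.03 0" --pt "-1 -0.4 0 -1.0 0 0.03 0" --pt "-1 0 0 0 0 0 0"

```text
t: 9.93
tool_pos: [494.4, -181.0, 178.0]
orientation: [[0.356, -0.02, 0.934], [0.009, 1.0, 0.019], [-0.934, 0.002, 0.356]]
contact_force: [0.4, -0.2, -2.7]
opening: 0.339
```

```bash
python3 - <<'E'
from h import *
s=st();print('crook',s['tool_pos']+152.3*s['orientation'][:,0])
for n in ['wrist','top']:
    pickle.dump(cams.calibration(n),open(f'{n}9.pkl','wb'));cv2.imwrite(f'pics/{n}9.png',cams.camera(n))
crookplan([505,-181,35],19,3)
E
```

```text
9.93 pos [ 494.4 -181.   178. ] F [ 0.4 -0.2 -2.7] T [-0.01  0.62  0.02] op 0.339
[[0.356, -0.02, 0.934], [0.009, 1.0, 0.019], [-0.934, 0.002, 0.356]] [-0.11  0.16  0.46  2.23 -0.45  0.46  0.73]
crook [ 548.63359562 -179.63764956   35.6466881 ]
[-1, -0.5, -0.0, -1.19, 0.001, 0.011, -0.001]
[-1, -0.49, -0.01, -1.2, 0.001, 0.011, -0.001]
[-1, -0.48, -0.01, -1.2, 0.001, 0.011, -0.001]
```

View pics/wrist9.png

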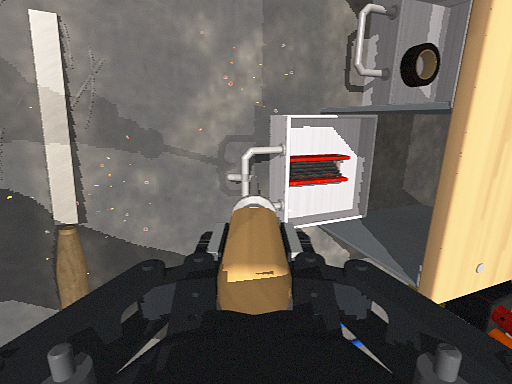

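```bash
python3 - <<'E'
from h import *
cal=lcal('wrist9.pkl')
o=lambda uv,z:print(uv,z,onz('wrist',uv,z,cal))
o((245.5,185),38);o((286,117),46);o((288,222),46);o((375,117),30);o((364,215),30);o((319,109),0)
E
```

```text
(245.5, 185) 38 [ 537.9 -186.2   38. ]
(286, 117) 46 [ 580.1 -112.5   46. ]
(288, 222) 46 [ 589.4 -233.5   46. ]
(375, 117) 30 [ 717.5 -110.    30. ]
(364, 215) 30 [ 720.7 -245.2   30. ]
(319, 109) 0 [ 651.5 -101.3    0. ]
```

Call:
send_rows --pt "-1 -0.5 0 -1.2 0 0.011 0" --pt "-1 -0.5 0 -1.2 0 0.011 0" --pt "-1 -0.5 0 -1.2 0 0.011 0" --pt "-1 0 0 0 0 0 0"

```text
t: 10.52
tool_pos: [452.4, -181.9, 179.1]
orientation: [[0.323, -0.02, 0.946], [0.008, 1.0, 0.018], [-0.946, 0.002, 0.324]]
contact_force: [-0.3, 0.3, -2.3]
opening: 0.338
```

```bash
python3 - <<'E'
from h import *
s=st();print('crook',s['tool_pos']+152.3*s['orientation'][:,0])
for n in ['wrist','top']:
    pickle.dump(cams.calibration(n),open(f'{n}10.pkl','wb'));cv2.imwrite(f'pics/{n}10.png',cams.camera(n))
E
```

```text
10.53 pos [ 452.4 -181.9  179.1] F [-0.3  0.3 -2.3] T [-0.01  0.55  0.01] op 0.338
[[0.323, -0.02, 0.946], [0.008, 1.0, 0.018], [-0.946, 0.002, 0.324]] [-0.13  0.1   0.49  2.29 -0.36  0.49  0.67]
crook [ 501.70751534 -180.65574896   35.00590067]
```

View pics/wrist10.png

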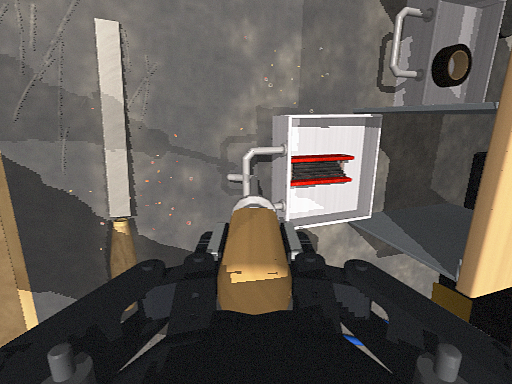

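View pics/top10.png

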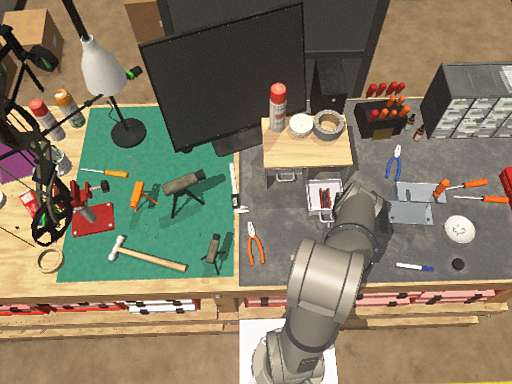

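```bash
python3 - <<'E'
from h import *
cal=lcal('wrist10.pkl')
o=lambda uv,z:print(uv,z,onz('wrist',uv,z,cal))
o((245.5,185),38);o((286,117),46);o((288,222),46);o((381,116),30);o((370,216),30);o((353,110),0);o((353,223),0)
crop('pics/top10.png',250,150,370,260,6,'pics/t10c.png')
crop('pics/wrist10.png',210,90,400,240,4,'pics/w10c.png')
E
```

```text
(245.5, 185) 38 [ 491.  -187.1   38. ]
(286, 117) 46 [ 532.7 -113.6   46. ]
(288, 222) 46 [ 541.7 -233.6   46. ]
(381, 116) 30 [ 673.6 -109.9   30. ]
(370, 216) 30 [ 678. -246.   30.]
(353, 110) 0 [ 653.3 -102.4    0. ]
(353, 223) 0 [ 675.8 -267.9    0. ]
```

View pics/t10c.png

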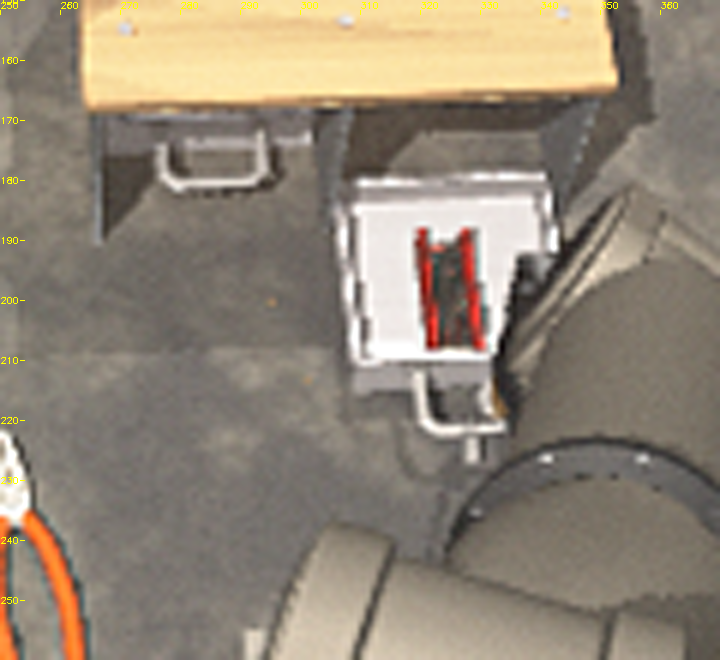

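View pics/w10c.png

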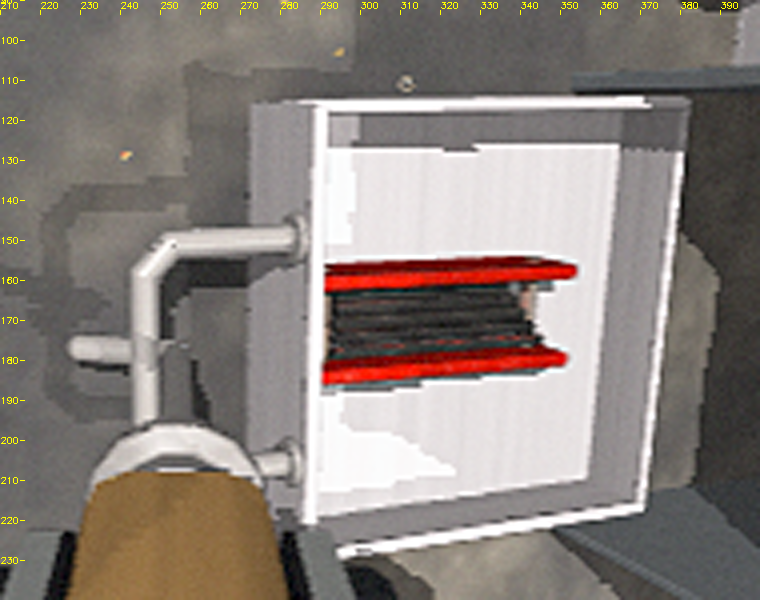

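```bash
python3 - <<'E'
from h import *
crookplan([526,-181,37],28,3)
E
```

```text
[-1, 0.26, -0.02, -0.05, 0.001, -0.053, -0.001]
[-1, 0.25, -0.02, -0.06, 0.001, -0.053, -0.001]
[-1, 0.25, -0.02, -0.07, 0.001, -0.053, -0.001]
```

Call:
send_rows --pt "-1 0.25 0 -0.05 0 -0.053 0" --pt "-1 0.25 0 -0.05 0 -0.053 0" --pt "-1 0.25 0 -0.05 0 -0.053 0" --pt "-1 0 0 0 0 0 0"

```text
t: 11.12
tool_pos: [455.4, -181.3, 171.3]
orientation: [[0.472, -0.021, 0.881], [0.011, 1.0, 0.018], [-0.881, 0.001, 0.473]]
contact_force: [0.4, 0.2, -2.3]
opening: 0.338
```

```bash
python3 - <<'E'
from h import *
s=st();print('crook',s['tool_pos']+152.3*s['orientation'][:,0])
for n in ['wrist']:
    pickle.dump(cams.calibration(n),open(f'{n}11.pkl','wb'));cv2.imwrite(f'pics/{n}11.png',cams.camera(n))
crop('pics/wrist11.png',190,100,350,230,4,'pics/w11c.png')
crookplan([526,-181,37],28,1)
E
```

```text
11.12 pos [ 455.4 -181.3  171.3] F [ 0.4  0.2 -2.3] T [ 0.01  0.78 -0.02] op 0.338
[[0.472, -0.021, 0.881], [0.011, 1.0, 0.018], [-0.881, 0.001, 0.473]] [ 0.01  0.08  0.39  2.39 -0.81  0.31  1.14]
crook [ 527.34865983 -179.59693778   37.04399488]
[-1, -0.05, -0.08, -0.16, 0.004, 0.004, -0.003]
```

View pics/w11c.png

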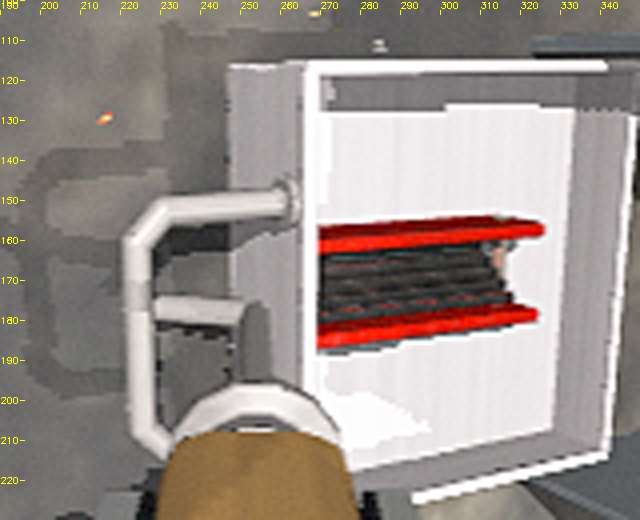

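Call:
send_rows --pt "-1 -1.0 0 0.5 0 0 0" --pt "-1 -1.0 0 0.5 0 0 0" --pt "-1 0 0 0 0 0 0"

```text
t: 11.55
tool_pos: [456.9, -181.8, 195.4]
orientation: [[0.471, -0.023, 0.882], [0.01, 1.0, 0.021], [-0.882, -0.001, 0.471]]
contact_force: [-0.0, -1.0, -2.0]
opening: 0.335
```

```bash
python3 - <<'E'
from h import *
s=st();print('crook',s['tool_pos']+152.3*s['orientation'][:,0])
for n in ['wrist']:
    cv2.imwrite(f'pics/{n}12.png',cams.camera(n))
crop('pics/wrist12.png',190,100,350,230,4,'pics/w12c.png')
crookplan([528,-181,82],27,2)
E
```

```text
11.55 pos [ 456.9 -181.8  195.4] F [-0. -1. -2.] T [-0.05  0.82 -0.03] op 0.335
[[0.471, -0.023, 0.882], [0.01, 1.0, 0.021], [-0.882, -0.001, 0.471]] [-0.04  0.03  0.43  2.36 -0.61  0.36  0.94]
crook [ 528.57304197 -180.24162604   60.9985451 ]
[-1, -0.96, -0.03, 0.63, 0.002, 0.009, -0.001]
[-1, -0.96, -0.03, 0.62, 0.002, 0.009, -0.001]
```

View pics/w12c.png

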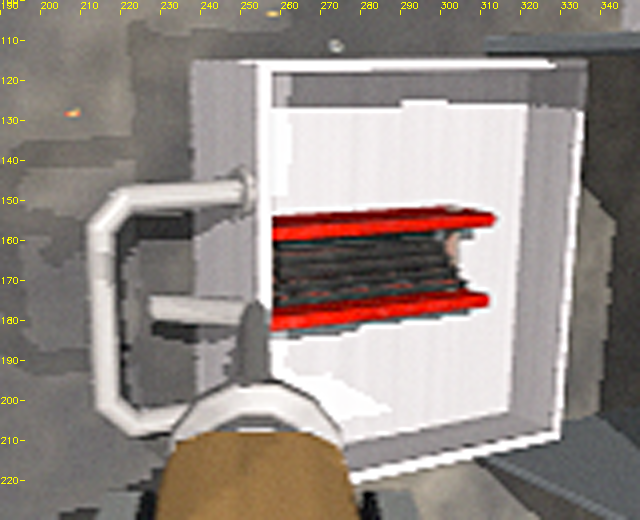

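Call:
send_rows --pt "-1 -1.2 0 0.65 0 0 0" --pt "-1 -1.8 0 0.9 0 0 0" --pt "-1 -1.5 0 0.5 0 0.05 0" --pt "-1 0 0 0 0 0 0"

```text
t: 12.1
tool_pos: [453.0, -180.8, 243.2]
orientation: [[0.419, -0.024, 0.908], [0.01, 1.0, 0.022], [-0.908, -0.0, 0.419]]
contact_force: [0.8, 0.7, -2.8]
opening: 0.336
```

```bash
python3 - <<'E'
from h import *
s=st();print('crook',s['tool_pos']+152.3*s['orientation'][:,0])
plan([445,-447,225],Rdown(-3.7),7,op=-1)
E
```

```text
12.1 pos [ 453.  -180.8  243.2] F [ 0.8  0.7 -2.8] T [-0.04  0.66 -0.02] op 0.336
[[0.419, -0.024, 0.908], [0.01, 1.0, 0.022], [-0.908, -0.0, 0.419]] [-0.05 -0.05  0.4   2.27 -0.27  0.53  0.58]
crook [ 516.86923074 -179.26516397  104.91466754]
[-1, 0.15, -3.8, -0.3, 0.013, 0.062, -0.003]
[-1, 0.18, -3.8, -0.24, 0.013, 0.062, -0.003]
[-1, 0.2, -3.8, -0.18, 0.013, 0.062, -0.003]
[-1, 0.22, -3.81, -0.12, 0.013, 0.062, -0.003]
[-1, 0.24, -3.81, -0.06, 0.013, 0.062, -0.003]
[-1, 0.25, -3.81, 0.0, 0.013, 0.062, -0.003]
[-1, 0.26, -3.8, 0.07, 0.013, 0.062, -0.003]
```

Call:
send_rows --pt "-1 0.1 -3.8 -0.3 0.013 0.062 -0.003" --pt "-1 0.2 -3.8 -0.2 0.013 0.062 -0.003" --pt "-1 0.2 -3.8 -0.2 0.013 0.062 -0.003" --pt "-1 0.2 -3.8 -0.1 0.013 0.062 -0.003" --pt "-1 0.2 -3.8 -0.1 0.013 0.062 -0.003" --pt "-1 0.2 -3.8 0 0.013 0.062 -0.003" --pt "-1 0.2 -3.6 0 0.013 0.062 -0.003" --pt "-1 0 0 0 0 0 0"

```text
t: 13.1
tool_pos: [443.5, -447.1, 212.1]
orientation: [[-0.016, 0.059, 0.998], [0.009, 0.998, -0.059], [-1.0, 0.008, -0.017]]
contact_force: [-0.8, -0.3, -3.0]
opening: 0.34
```

```bash
python3 - <<'E'
from h import *
s=st();print('crook',s['tool_pos']+152.3*s['orientation'][:,0])
for n in ['wrist','scene']:
    pickle.dump(cams.calibration(n),open(f'{n}13.pkl','wb'));cv2.imwrite(f'pics/{n}13.png',cams.camera(n))
plan([444,-448.5,197],Rdown(-3.7),2,op=-1)
E
```

```text
13.1 pos [ 443.5 -447.1  212.1] F [-0.8 -0.3 -3. ] T [ 0.07 -0.02 -0.02] op 0.34
[[-0.016, 0.059, 0.998], [0.009, 0.998, -0.059], [-1.0, 0.008, -0.017]] [ 0.25  0.48  0.61  1.71 -0.3   1.07  0.9 ]
crook [ 441.06310403 -445.74055191   59.81138657]
[-1, 0.77, -0.21, 0.06, 0.003, -0.008, -0.005]
[-1, 0.77, -0.2, 0.05, 0.003, -0.008, -0.005]
```

View pics/wrist13.png

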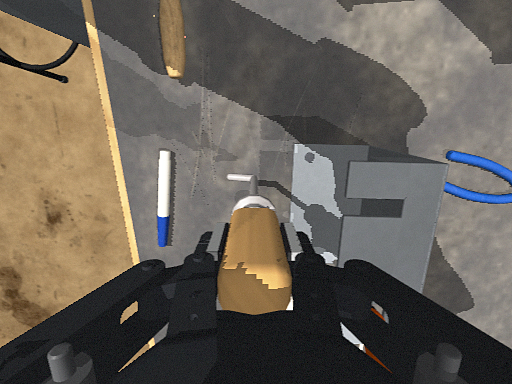

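View pics/scene13.png

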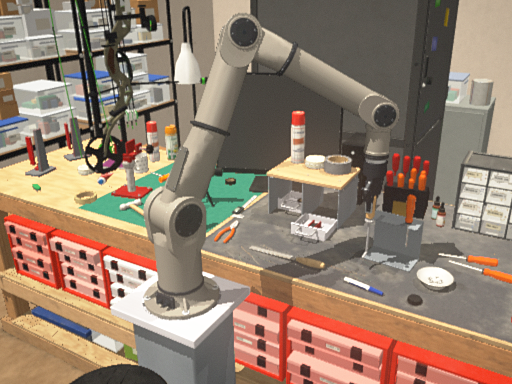

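```bash
python3 - <<'E'
from h import *
cal=lcal('wrist13.pkl')
crop('pics/wrist13.png',330,150,460,250,6,'pics/w13c.png')
o=lambda uv,z:print(uv,z,onz('wrist',uv,z,cal))
o((345,198),150);o((344.5,217),150);o((403,198.5),150);o((402,217.5),150)
print(K('wrist')[1]);o((256,178),60);o((231,177),53)
E
```

```text
(345, 198) 150 [ 514.8 -445.9  150. ]
(344.5, 217) 150 [ 514.9 -462.   150. ]
(403, 198.5) 150 [ 560.4 -448.8  150. ]
(402, 217.5) 150 [ 560.9 -464.9  150. ]
269.0029890941555
(256, 178) 60 [ 443.3 -445.5   60. ]
(231, 177) 53 [ 414.4 -444.2   53. ]
```

View pics/w13c.png

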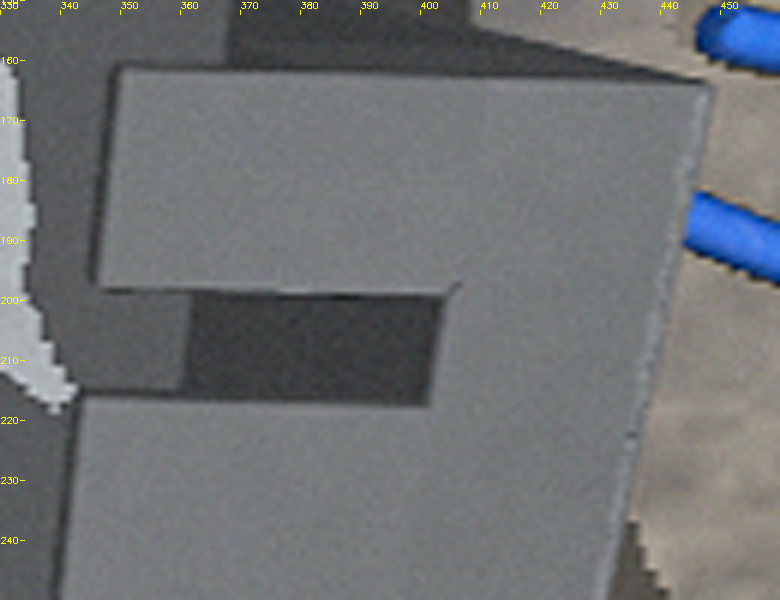

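Call:
send_rows --pt "-1 0.75 -0.15 0 0.003 -0.009 -0.005" --pt "-1 0.7 -0.1 0 0.003 -0.009 -0.005" --pt "-1 0 0 0 0 0 0"

```text
t: 13.58
tool_pos: [443.0, -443.8, 196.3]
orientation: [[0.005, 0.062, 0.998], [0.003, 0.998, -0.062], [-1.0, 0.003, 0.005]]
contact_force: [-0.8, -0.3, -1.9]
opening: 0.336
```

```bash
python3 - <<'E'
from h import *
s=st()
plan([480,-450.9,197],Rdown(-3.7),2,op=-1)
E
```

```text
13.57 pos [ 443.  -443.8  196.3] F [-0.8 -0.3 -1.9] T [0.01 0.01 0.02] op 0.336
[[0.005, 0.062, 0.998], [0.003, 0.998, -0.062], [-1.0, 0.003, 0.005]] [ 0.26  0.48  0.59  1.74 -0.32  1.01  0.91]
[-1, -0.03, -0.24, 1.87, 0.001, 0.002, -0.002]
[-1, -0.03, -0.24, 1.87, 0.001, 0.002, -0.002]
```

Call:
send_rows --pt "-1 0 -0.5 0.8 0 0 0" --pt "-1 0 0 1.5 0 0.002 0" --pt "-1 0 0 1.2 0 0 0" --pt "-1 0 0 0 0 0 0"

```text
t: 14.08
tool_pos: [482.0, -450.9, 197.3]
orientation: [[0.006, 0.059, 0.998], [0.002, 0.998, -0.059], [-1.0, 0.003, 0.006]]
contact_force: [-0.0, 0.1, -2.7]
opening: 0.341
```

```bash
python3 - <<'E'
from h import *
s=st()
x=s['tool_pos'][0];print('y want',-454.6+.063*(539.5-x))
cv2.imwrite('pics/wrist14.png',cams.camera('wrist'));crop('pics/wrist14.png',220,130,380,250,4,'pics/w14c.png')
E
```

```text
14.07 pos [ 482.  -450.9  197.3] F [-0.   0.1 -2.7] T [0.02 0.06 0.03] op 0.341
[[0.006, 0.059, 0.998], [0.002, 0.998, -0.059], [-1.0, 0.003, 0.006]] [ 0.26  0.54  0.58  1.66 -0.34  1.04  0.88]
y want -450.9804511862339
```

View pics/w14c.png

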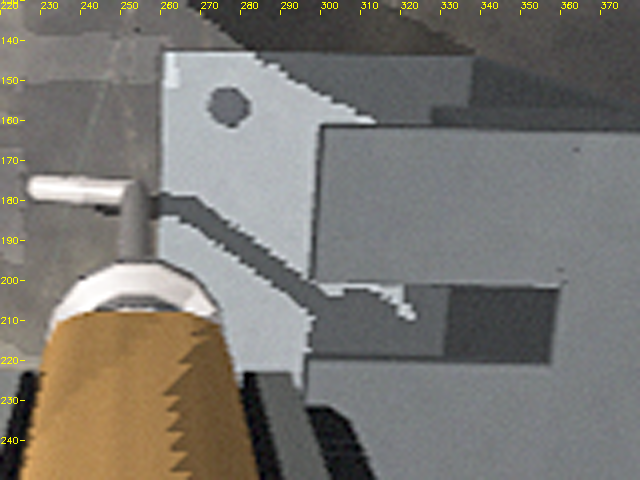

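Call:
send_rows --pt "-1 0 0 1.5 0 0 0" --pt "-1 0 0 1.0 0 0 0" --pt "-1 0 0 0 0 0 0"

```text
t: 14.5
tool_pos: [507.8, -452.7, 197.4]
orientation: [[0.005, 0.06, 0.998], [0.002, 0.998, -0.06], [-1.0, 0.003, 0.005]]
contact_force: [-0.7, -0.0, -2.0]
opening: 0.34
```

```bash
python3 - <<'E'
from h import *
s=st()
x=s['tool_pos'][0];print('y want',-454.6+.063*(539.5-x))
E
```

```text
14.5 pos [ 507.8 -452.7  197.4] F [-0.7 -0.  -2. ] T [ 0.04 -0.04  0.04] op 0.34
[[0.005, 0.06, 0.998], [0.002, 0.998, -0.06], [-1.0, 0.003, 0.005]] [ 0.25  0.57  0.58  1.61 -0.35  1.07  0.86]
y want -452.60435890855456
```

Call:
send_rows --pt "-1 0 0 1.5 0 0 0" --pt "-1 0 0 1.2 0 0 0" --pt "-1 0 0 0.3 0 0 0" --pt "-1 0 0 0 0 0 0"

```text
t: 15.0
tool_pos: [539.9, -454.5, 197.2]
orientation: [[0.005, 0.06, 0.998], [0.003, 0.998, -0.06], [-1.0, 0.003, 0.005]]
contact_force: [-0.5, 0.1, -2.0]
opening: 0.34
```

```bash
python3 - <<'E'
from h import *
s=st()
x=s['tool_pos'][0];print('y want',-454.6+.063*(539.5-x))
cv2.imwrite('pics/wrist15.png',cams.camera('wrist'));crop('pics/wrist15.png',190,120,350,250,4,'pics/w15c.png')
E
```

```text
15.0 pos [ 539.9 -454.5  197.2] F [-0.5  0.1 -2. ] T [ 0.04  0.02 -0.04] op 0.34
[[0.005, 0.06, 0.998], [0.003, 0.998, -0.06], [-1.0, 0.003, 0.005]] [ 0.24  0.61  0.57  1.54 -0.36  1.1   0.84]
y want -454.6246484975811
```

View pics/w15c.png

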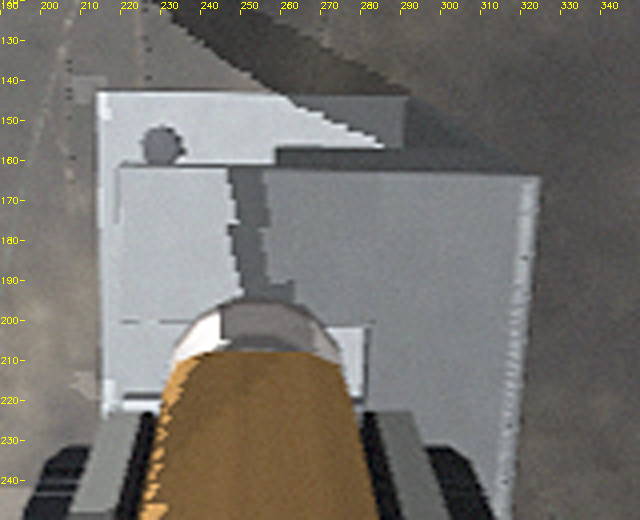

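Shank is in the slot. Lower until the weight comes off.

Call:
send_rows --pt "-1 0.5 0 0 0 0 0" --pt "-1 0.4 0 0 0 0 0" --pt "-1 0 0 0 0 0 0"

```text
t: 15.42
tool_pos: [538.6, -454.8, 187.6]
orientation: [[0.004, 0.062, 0.998], [0.003, 0.998, -0.062], [-1.0, 0.003, 0.004]]
contact_force: [0.6, 0.6, -2.2]
opening: 0.339
```

```bash
python3 - <<'E'
from h import *
s=st()
E
```

```text
15.43 pos [ 538.6 -454.8  187.6] F [ 0.6  0.6 -2.2] T [-0.03  0.05 -0.04] op 0.339
[[0.004, 0.062, 0.998], [0.003, 0.998, -0.062], [-1.0, 0.003, 0.004]] [ 0.25  0.62  0.56  1.55 -0.37  1.08  0.84]
```

Call:
send_rows --pt "-1 0.15 0 0 0 0 0" --pt "-1 0 0 0 0 0 0"

```text
t: 15.68
tool_pos: [538.7, -455.1, 187.7]
orientation: [[0.005, 0.062, 0.998], [0.003, 0.998, -0.062], [-1.0, 0.003, 0.005]]
contact_force: [-0.5, -0.1, -1.9]
opening: 0.344
```

```bash
python3 - <<'E'
from h import *
s=st()
E
```

```text
15.68 pos [ 538.7 -455.1  187.7] F [-0.5 -0.1 -1.9] T [-0.01  0.01 -0.  ] op 0.344
[[0.005, 0.062, 0.998], [0.003, 0.998, -0.062], [-1.0, 0.003, 0.005]] [ 0.25  0.62  0.56  1.55 -0.37  1.08  0.84]
```

Call:
send_rows --pt "-1 0.4 0 0 0 0 0" --pt "-1 0 0 0 0 0 0"

```text
t: 15.92
tool_pos: [539.0, -455.7, 188.0]
orientation: [[0.008, 0.062, 0.998], [0.002, 0.998, -0.062], [-1.0, 0.003, 0.008]]
contact_force: [-1.1, 0.1, -2.1]
opening: 0.34
```

```bash
python3 - <<'E'
from h import *
s=st()
E
```

```text
15.93 pos [ 539.  -455.7  188. ] F [-1.1  0.1 -2.1] T [-0.04  0.09  0.08] op 0.34
[[0.008, 0.062, 0.998], [0.002, 0.998, -0.062], [-1.0, 0.003, 0.008]] [ 0.25  0.62  0.56  1.55 -0.37  1.08  0.84]
```

Call:
send_rows --pt "-1 0.4 0 0 0 0 0" --pt "0.2 0.1 0 0 0 0 0" --pt "1 0 0 0 0 0 0" --pt "1 0 0 0 0 0 0" --pt "1 0 0 0 0 0 0" --pt "1 0 0 0 0 0 0"

```text
t: 16.68
tool_pos: [539.6, -456.6, 185.4]
orientation: [[0.01, 0.062, 0.998], [0.001, 0.998, -0.062], [-1.0, 0.002, 0.01]]
contact_force: [-0.2, 0.3, -0.8]
opening: 1.0
```

```bash
python3 - <<'E'
from h import *
s=st()
for n in ['wrist','scene']: cv2.imwrite(f'pics/{n}16.png',cams.camera(n))
crop('pics/scene16.png',340,140,460,280,5,'pics/s16c.png')
E
```

```text
16.68 pos [ 539.6 -456.6  185.4] F [-0.2  0.3 -0.8] T [-0.03 -0.04  0.03] op 1.0
[[0.01, 0.062, 0.998], [0.001, 0.998, -0.062], [-1.0, 0.002, 0.01]] [ 0.25  0.62  0.56  1.55 -0.37  1.07  0.84]
```

View pics/wrist16.png

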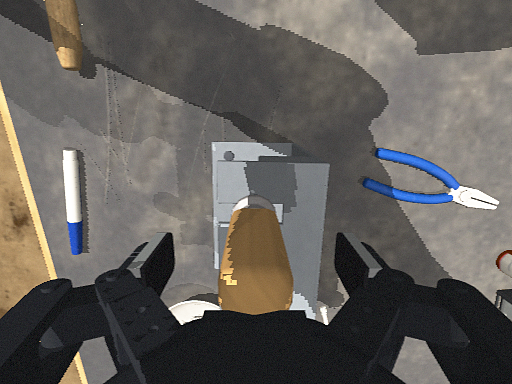

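View pics/s16c.png

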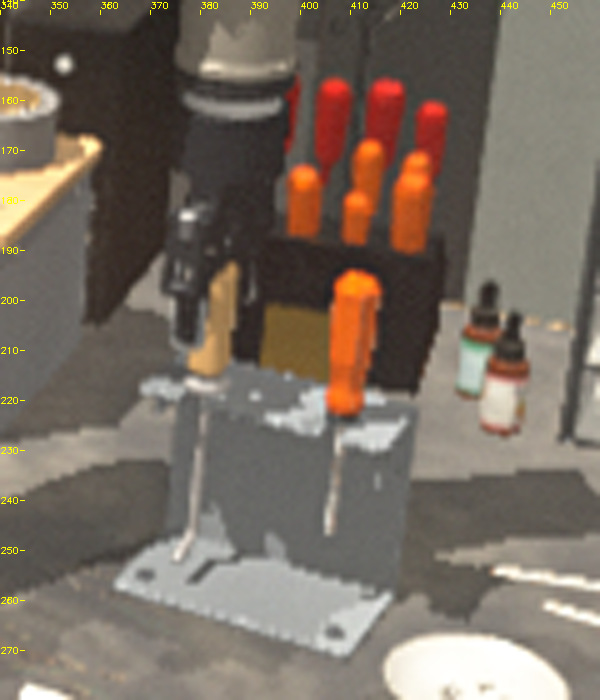

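Call:
send_rows --pt "1 -1.0 0 0 0 0 0" --pt "1 -3 0 0 0 0 0" --pt "1 -4 0 0 0 0 0" --pt "1 -4 0 0 0 0 0" --pt "1 0 0 0 0 0 0"

```text
t: 17.4
tool_pos: [538.2, -457.2, 311.9]
orientation: [[0.011, 0.063, 0.998], [-0.0, 0.998, -0.063], [-1.0, 0.0, 0.011]]
contact_force: [0.0, -0.2, -0.2]
opening: 0.998
```

```bash
python3 - <<'E'
from h import *
s=st()
for n in ['wrist']: cv2.imwrite(f'pics/{n}17.png',cams.camera(n))
cal=lcal('wrist10.pkl')
for p in [(292,157),(353,155),(291,185),(350,182)]: print(onz('wrist',p,28.5,cal))
plan([570,-182,290],Rdown(92),11)
E
```

```text
17.4 pos [ 538.2 -457.2  311.9] F [ 0.  -0.2 -0.2] T [ 0.   -0.    0.04] op 0.998
[[0.011, 0.063, 0.998], [-0.0, 0.998, -0.063], [-1.0, 0.0, 0.011]] [ 0.23  0.53  0.61  1.41 -0.31  1.29  0.8 ]
[ 551.2 -159.    28.5]
[ 638.4 -158.9   28.5]
[ 551.9 -193.2   28.5]
[ 638.4 -194.6   28.5]
[1, 0.19, 2.51, 0.14, -0.152, 0.001, 0.0]
[1, 0.19, 2.46, 0.51, -0.152, 0.001, 0.0]
[1, 0.19, 2.35, 0.88, -0.152, 0.001, 0.0]
[1, 0.19, 2.19, 1.22, -0.152, 0.001, 0.0]
[1, 0.19, 1.98, 1.54, -0.152, 0.001, 0.0]
[1, 0.19, 1.73, 1.82, -0.152, 0.001, 0.0]
[1, 0.19, 1.43, 2.06, -0.152, 0.001, 0.0]
[1, 0.19, 1.1, 2.26, -0.152, 0.001, 0.0]
[1, 0.18, 0.75, 2.4, -0.152, 0.001, 0.0]
[1, 0.18, 0.38, 2.48, -0.152, 0.001, 0.0]
[1, 0.18, -0.0, 2.51, -0.152, 0.001, 0.0]
```

View pics/wrist17.png

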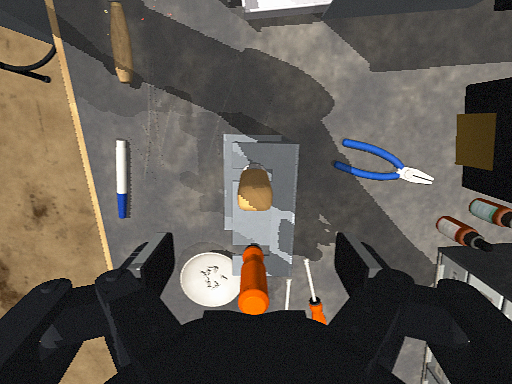

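Call:
send_rows --pt "1 0.2 2.5 -0.2 -0.152 0 0" --pt "1 0.2 2.5 0.2 -0.152 0 0" --pt "1 0.2 2.4 0.6 -0.152 0 0" --pt "1 0.2 2.3 1.0 -0.152 0 0" --pt "1 0.2 2.1 1.3 -0.152 0 0" --pt "1 0.2 1.9 1.6 -0.152 0 0" --pt "1 0.2 1.6 1.9 -0.152 0 0" --pt "1 0.2 1.4 2.1 -0.152 0 0"

```text
t: 18.45
tool_pos: [529.5, -249.2, 284.9]
orientation: [[-0.006, -0.928, 0.372], [0.007, 0.372, 0.928], [-1.0, 0.008, 0.004]]
contact_force: [0.2, 0.2, 0.2]
opening: 1.002
```

Call:
send_rows --pt "1 0.2 0.8 2.4 -0.152 0 0" --pt "1 0.2 0.4 2.5 -0.152 0 0" --pt "1 0.2 0 2.5 -0.152 0 0" --pt "1 0 0 0 0 0 0"

```text
t: 18.95
tool_pos: [531.5, -167.7, 275.0]
orientation: [[-0.014, -0.995, -0.095], [0.01, -0.095, 0.995], [-1.0, 0.013, 0.011]]
contact_force: [-0.9, 0.0, 0.2]
opening: 0.996
```

```bash
python3 - <<'E'
from h import *
s=st()
for n in ['wrist']: 
  pickle.dump(cams.calibration(n),open(f'{n}18.pkl','wb'));cv2.imwrite(f'pics/{n}18.png',cams.camera(n))
E
```

```text
18.95 pos [ 531.5 -167.7  275. ] F [-0.9  0.   0.2] T [-0.08 -0.07 -0.02] op 0.996
[[-0.014, -0.995, -0.095], [0.01, -0.095, 0.995], [-1.0, 0.013, 0.011]] [ 0.03  0.25  0.2   1.79 -0.06  1.12  1.92]
```

View pics/wrist18.png

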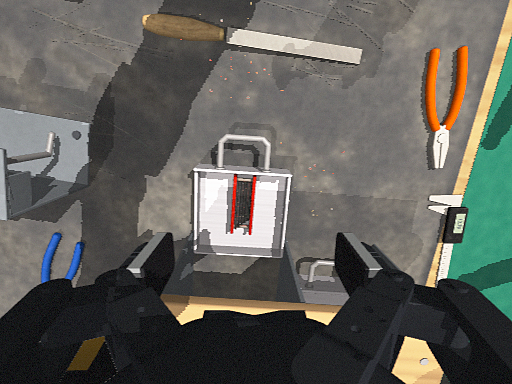

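```bash
python3 - <<'E'
from h import *
crop('pics/wrist18.png',180,120,310,280,5,'pics/w18c.png')
E
```

```text
(no output)
```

View pics/w18c.png

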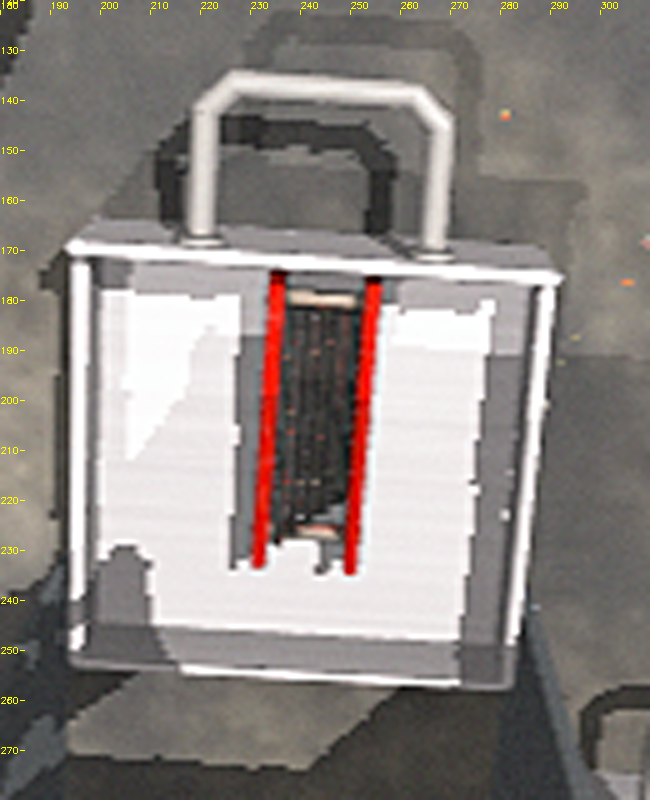

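```bash
python3 - <<'E'
from h import *
cal=lcal('wrist18.pkl')
o=lambda uv,z:print(uv,z,onz('wrist',uv,z,cal))
print('hex');
for p in [(234,174.5),(254,176),(230.5,233.5),(249,234.5)]: o(p,28.5)
print('tray front');o((193,169),46);o((290,175),46);print('back');o((194,253),30);o((281,257),30)
o((245,137.5),38)
print('riser foot');o((288,277),0)
E
```

```text
hex
(234, 174.5) 28.5 [ 546.7 -193.6   28.5]
(254, 176) 28.5 [ 546.2 -163.9   28.5]
(230.5, 233.5) 28.5 [ 641.  -192.    28.5]
(249, 234.5) 28.5 [ 640.1 -163.    28.5]
tray front
(193, 169) 46 [ 540.6 -250.5   46. ]
(290, 175) 46 [ 536.6 -113.9   46. ]
back
(194, 253) 30 [ 678.8 -247.2   30. ]
(281, 257) 30 [ 673.6 -108.6   30. ]
(245, 137.5) 38 [ 491.1 -181.8   38. ]
riser foot
(288, 277) 0 [727.2 -86.5   0. ]
```

```bash
python3 - <<'E'
from h import *
plan([586,-178,130],Rdown(91),4,op=0.3)
E
```

```text
[0.3, 3.61, -1.39, -0.37, 0.018, 0.002, -0.003]
[0.3, 3.61, -1.38, -0.34, 0.018, 0.002, -0.003]
[0.3, 3.62, -1.38, -0.31, 0.018, 0.002, -0.003]
[0.3, 3.62, -1.37, -0.27, 0.018, 0.002, -0.003]
```

Call:
send_rows --pt "0.3 3.6 -1.4 -0.4 0.018 0.002 -0.003" --pt "0.3 3.6 -1.4 -0.4 0.018 0.002 -0.003" --pt "0.3 3.6 -1.4 -0.3 0.018 0.002 -0.003" --pt "0.3 3.5 -1.2 -0.2 0.018 0.002 -0.003" --pt "0.3 0 0 0 0 0 0"

```text
t: 19.62
tool_pos: [584.8, -187.5, 127.4]
orientation: [[-0.001, -1.0, 0.004], [-0.004, 0.004, 1.0], [-1.0, 0.001, -0.004]]
contact_force: [-0.3, -0.2, 0.4]
opening: 0.656
```

```bash
python3 - <<'E'
from h import *
s=st()
for n in ['wrist']: 
  pickle.dump(cams.calibration(n),open(f'{n}19.pkl','wb'));cv2.imwrite(f'pics/{n}19.png',cams.camera(n))
plan([587,-178,50],Rdown(91),3,op=0.3)
E
```

```text
19.62 pos [ 584.8 -187.5  127.4] F [-0.3 -0.2  0.4] T [ 0.02  0.02 -0.01] op 0.656
[[-0.001, -1.0, 0.004], [-0.004, 0.004, 1.0], [-1.0, 0.001, -0.004]] [ 0.06  0.5   0.2   1.81 -0.12  0.85  1.88]
[0.3, 2.64, -0.05, 0.35, -0.007, -0.002, 0.0]
[0.3, 2.64, -0.05, 0.34, -0.007, -0.002, 0.0]
[0.3, 2.64, -0.05, 0.34, -0.007, -0.002, 0.0]
```

View pics/wrist19.png

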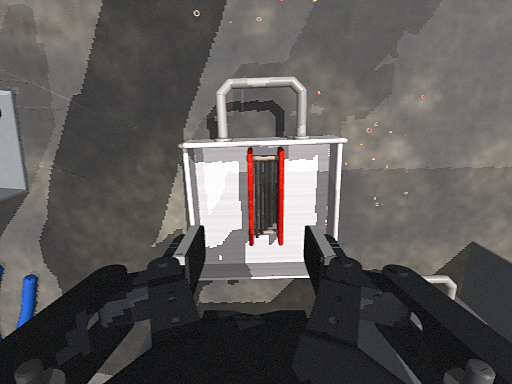

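Call:
send_rows --pt "0.3 2.0 0 0.6 -0.007 0 0" --pt "0.3 2.6 0 0.4 -0.007 0 0" --pt "0.3 2.5 0 0 0 0 0" --pt "0.3 0 0 0 0 0 0"

```text
t: 20.18
tool_pos: [588.5, -183.3, 64.6]
orientation: [[0.012, -1.0, -0.003], [-0.009, -0.003, 1.0], [-1.0, -0.012, -0.009]]
contact_force: [-0.3, 0.5, 0.2]
opening: 0.649
```

```bash
python3 - <<'E'
from h import *
s=st()
for n in ['wrist']: 
  cal=(cams.calibration(n),K(n)[1]);cv2.imwrite(f'pics/{n}20.png',cams.camera(n))
crop('pics/wrist20.png',150,130,400,330,3,'pics/w20c.png')
plan([587,-178,7],Rdown(91),3,op=0.3)
E
```

```text
20.18 pos [ 588.5 -183.3   64.6] F [-0.3  0.5  0.2] T [ 0.03 -0.02  0.  ] op 0.649
[[0.012, -1.0, -0.003], [-0.009, -0.003, 1.0], [-1.0, -0.012, -0.009]] [ 0.07  0.58  0.18  1.85 -0.14  0.72  1.89]
[0.3, 1.96, 0.11, 0.21, -0.005, -0.003, 0.005]
[0.3, 1.96, 0.1, 0.2, -0.005, -0.003, 0.005]
[0.3, 1.96, 0.09, 0.2, -0.005, -0.003, 0.005]
```

View pics/w20c.png

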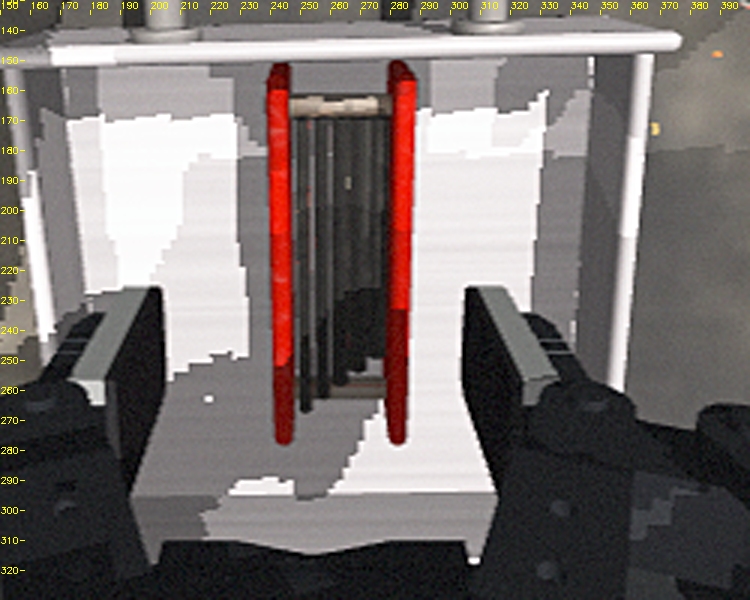

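Call:
send_rows --pt "0.3 1.0 0 0.6 -0.007 -0.005 0.008" --pt "0.3 2.0 0.1 0.2 -0.005 -0.004 0.005" --pt "0.3 2.0 0.1 0 0 0 0" --pt "0.3 0.7 0 0 0 0 0" --pt "0.3 0 0 0 0 0 0"

```text
t: 20.85
tool_pos: [589.4, -176.2, 7.9]
orientation: [[0.004, -1.0, -0.015], [-0.001, -0.015, 1.0], [-1.0, -0.004, -0.001]]
contact_force: [-0.4, -0.4, 0.6]
opening: 0.65
```

```bash
python3 - <<'E'
from h import *
s=st()
plan([587,-178,7],Rdown(91),1,op=0.3)
cv2.imwrite('pics/wrist21.png',cams.camera('wrist'))
crop('pics/wrist21.png',150,130,400,330,3,'pics/w21c.png')
E
```

```text
20.85 pos [ 589.4 -176.2    7.9] F [-0.4 -0.4  0.6] T [ 0.01  0.07 -0.03] op 0.65
[[0.004, -1.0, -0.015], [-0.001, -0.015, 1.0], [-1.0, -0.004, -0.001]] [ 0.08  0.66  0.15  1.86 -0.16  0.63  1.91]
[0.3, 0.09, 0.24, -0.18, -0.003, -0.001, 0.004]
```

View pics/w21c.png

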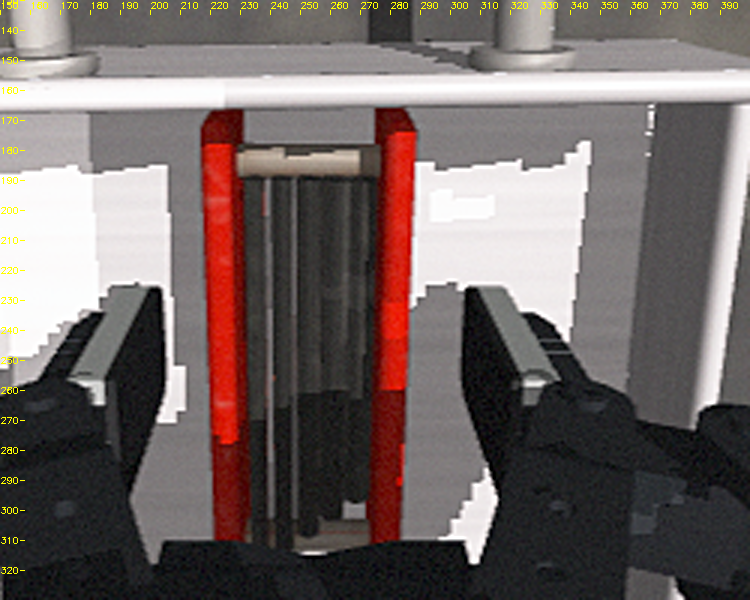

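Call:
send_rows --pt "-0.2 0 0.1 -0.15 0 0 0" --pt "-0.6 0 0 0 0 0 0" --pt "-1 0 0 0 0 0 0" --pt "-1 0 0 0 0 0 0" --pt "-1 0 0 0 0 0 0" --squeeze 50

```text
t: 21.52
tool_pos: [588.9, -178.1, 9.2]
orientation: [[0.006, -1.0, -0.014], [-0.001, -0.014, 1.0], [-1.0, -0.006, -0.001]]
contact_force: [-0.1, 0.2, -1.4]
opening: 0.39
```

```bash
python3 - <<'E'
from h import *
s=st()
cv2.imwrite('pics/wrist22.png',cams.camera('wrist'))
crop('pics/wrist22.png',150,130,400,330,3,'pics/w22c.png')
E
```

```text
21.52 pos [ 588.9 -178.1    9.2] F [-0.1  0.2 -1.4] T [ 0.04 -0.02  0.04] op 0.39
[[0.006, -1.0, -0.014], [-0.001, -0.014, 1.0], [-1.0, -0.006, -0.001]] [ 0.08  0.66  0.15  1.86 -0.16  0.63  1.91]
```

View pics/w22c.png

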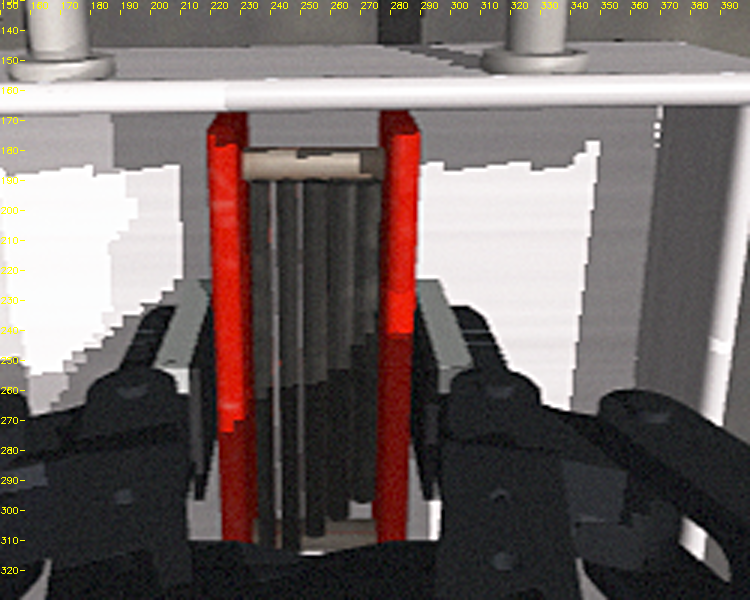

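Call:
send_rows --pt "-1 -1.5 0 0 0 0 0" --pt "-1 -3 0 0 0 0 0" --pt "-1 -4 0 0 0 0 0" --pt "-1 -5 0.3 0 0 0 0" --pt "-1 -5 0.5 0 0 0 0" --pt "-1 -5 0.5 0 0 0 0" --pt "-1 0 0 0 0 0 0"

```text
t: 22.45
tool_pos: [574.1, -178.5, 257.7]
orientation: [[0.01, -1.0, -0.014], [-0.002, -0.014, 1.0], [-1.0, -0.01, -0.002]]
contact_force: [-0.5, 0.5, -2.1]
opening: 0.386
```

```bash
python3 - <<'E'
from h import *
s=st()
for n in ['top','scene','wrist']: cv2.imwrite(f'pics/{n}23.png',cams.camera(n))
for nm,p,z in [('head L',(165,189),150),('head R',(205,173),150),('headmid',(183,183),150),('foot',(172,217.5),0),('foot',(204,203.5),0),('callip top',(230,164),5),('callip bot',(237,210),5),('call jaw',(248,211),5),('plier tip',(250,223),7),('plier grip',(247,264),7),('small tripod top',(213,240),80),('smfoot',(218,273),0),('smfoot',(202,259),0),('sm foot',(224,251),0),('orange foot',(136,211),0),('orange foot',(157,203),0),('hammer head',(115,242),10),('hammer end',(186,268),10),('mat corner',(235,275),0)]:
    print(nm,p,onz('top',p,z))
E
```

```text
22.45 pos [ 574.1 -178.5  257.7] F [-0.5  0.5 -2.1] T [ 0.02  0.01 -0.02] op 0.386
[[0.01, -1.0, -0.014], [-0.002, -0.014, 1.0], [-1.0, -0.01, -0.002]] [ 0.02  0.33  0.22  1.73 -0.08  1.08  1.86]
head L (165, 189) [587.4 415.7 150. ]
head R (205, 173) [649.7 273.7 150. ]
headmid (183, 183) [610.1 352.2 150. ]
foot (172, 217.5) [541.7 415.8   0. ]
foot (204, 203.5) [598.2 294.1   0. ]
callip top (230, 164) [773.7 192.6   5. ]
callip bot (237, 210) [563.6 163.9   5. ]
call jaw (248, 211) [558.  121.2   5. ]
plier tip (250, 223) [506.3 114.1   7. ]
plier grip (247, 264) [344.3 127.6   7. ]
small tripod top (213, 240) [413.2 245.6  80. ]
smfoot (218, 273) [316.  233.5   0. ]
smfoot (202, 259) [370.7 293.5   0. ]
sm foot (224, 251) [399.2 212.8   0. ]
orange foot (136, 211) [573.7 558.1   0. ]
orange foot (157, 203) [606.  479.3   0. ]
hammer head (115, 242) [443.5 619.3  10. ]
hammer end (186, 268) [335.2 348.8  10. ]
mat corner (235, 275) [306.7 171.8   0. ]
```

View pics/scene23.png

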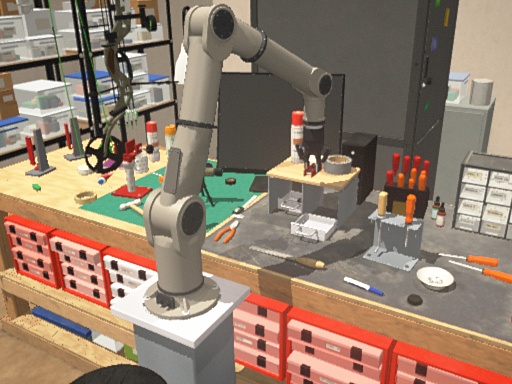

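View pics/top23.png

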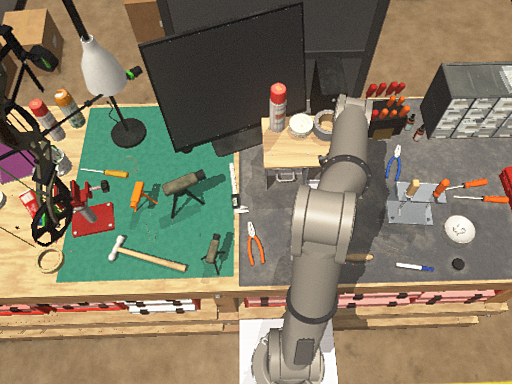

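```bash
python3 - <<'E'
from h import *
plan([500,285,230],Rdown(91),11,op=-1)
E
```

```text
[-1, 0.2, 0.59, 4.21, -0.0, 0.0, -0.0]
[-1, 0.2, 0.59, 4.21, -0.0, 0.0, -0.0]
[-1, 0.2, 0.59, 4.21, -0.0, 0.0, -0.0]
[-1, 0.2, 0.58, 4.21, -0.0, 0.0, -0.0]
[-1, 0.2, 0.58, 4.21, -0.0, 0.0, -0.0]
[-1, 0.2, 0.58, 4.21, -0.0, 0.0, -0.0]
[-1, 0.2, 0.58, 4.21, -0.0, 0.0, -0.0]
[-1, 0.2, 0.58, 4.21, -0.0, 0.0, -0.0]
[-1, 0.2, 0.58, 4.21, -0.0, 0.0, -0.0]
[-1, 0.2, 0.58, 4.21, -0.0, 0.0, -0.0]
[-1, 0.2, 0.58, 4.21, -0.0, 0.0, -0.0]
```

Call:
send_rows --pt "-1 0 0.6 3 0 0 0" --pt "-1 0 0.6 4.2 0 0 0" --pt "-1 0 0.6 4.2 0 0 0" --pt "-1 0.2 0.6 4.2 0 0 0" --pt "-1 0.2 0.6 4.2 0 0 0" --pt "-1 0.2 0.6 4.2 0 0 0" --pt "-1 0.2 0.6 4.2 0 0 0" --pt "-1 0.2 0.6 4.2 0 0 0"

```text
t: 23.6
tool_pos: [509.0, 151.2, 225.9]
orientation: [[-0.029, -1.0, -0.007], [-0.006, -0.007, 1.0], [-1.0, 0.029, -0.005]]
contact_force: [0.9, 1.1, -2.5]
opening: 0.386
```

```bash
python3 - <<'E'
from h import *
st()
plan([500,285,230],Rdown(91),None,op=-1)
E
```

```text
23.6 pos [509.  151.2 225.9] F [ 0.9  1.1 -2.5] T [ 0.03 -0.06  0.03] op 0.386
[[-0.029, -1.0, -0.007], [-0.006, -0.007, 1.0], [-1.0, 0.029, -0.005]] [-0.44  0.26  0.05  1.89 -0.02  1.02  1.19]
[-1, -0.15, 0.27, 4.46, -0.003, -0.002, -0.01]
[-1, -0.15, 0.26, 4.46, -0.003, -0.002, -0.01]
[-1, -0.14, 0.24, 4.46, -0.003, -0.002, -0.01]
```

Call:
send_rows --pt "-1 -0.1 0.2 4.2 -0.003 -0.002 -0.01" --pt "-1 -0.1 0.2 4.2 -0.003 -0.002 -0.01" --pt "-1 -0.1 0.2 2.5 -0.003 -0.002 -0.01" --pt "-1 0 0 0.5 0 0 0" --pt "-1 0 0 0 0 0 0"

```text
t: 24.22
tool_pos: [495.0, 269.5, 218.8]
orientation: [[-0.014, -1.0, -0.023], [-0.007, -0.023, 1.0], [-1.0, 0.014, -0.007]]
contact_force: [-0.1, -0.1, -1.1]
opening: 0.386
```

```bash
python3 - <<'E'
from h import *
st()
for n in ['top','scene','wrist']:
    pickle.dump(cams.calibration(n),open(f'{n}24.pkl','wb')); cv2.imwrite(f'pics/{n}24.png',cams.camera(n))
plan([500,288,60],Rdown(91),None,op=-1)
E
```

```text
24.23 pos [495.  269.5 218.8] F [-0.1 -0.1 -1.1] T [-0.02  0.01 -0.02] op 0.386
[[-0.014, -1.0, -0.023], [-0.007, -0.023, 1.0], [-1.0, 0.014, -0.007]] [-0.6   0.32 -0.01  1.83  0.    1.01  0.98]
[-1, 5.31, -0.23, 0.67, 0.001, -0.002, -0.004]
[-1, 5.32, -0.2, 0.66, 0.001, -0.002, -0.004]
[-1, 5.32, -0.18, 0.65, 0.001, -0.002, -0.004]
```

View pics/wrist24.png

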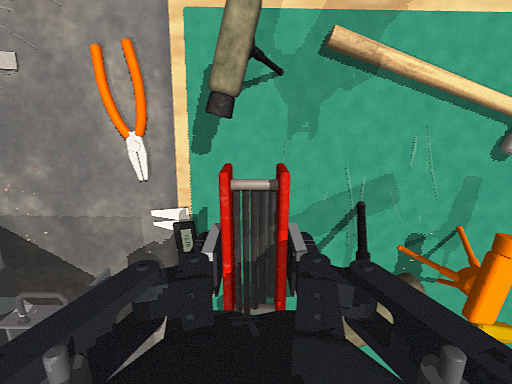

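View pics/top24.png

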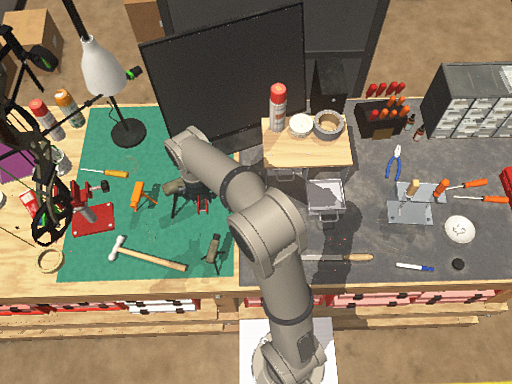

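View pics/scene24.png

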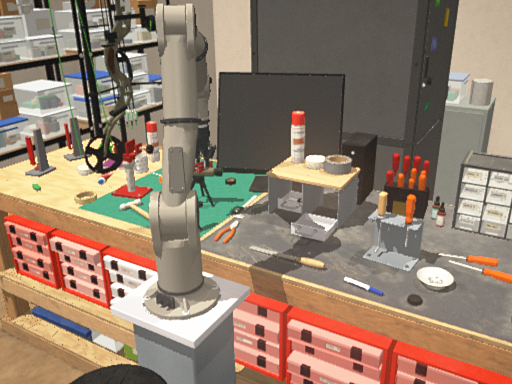

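```bash
python3 - <<'E'
from h import *
cal=lcal('wrist24.pkl')
for p,z in [((361,204),0),((220,112),90),((220,112),60),((180,225),5),((405,285),150)]: print(p,z,onz('wrist',p,z,cal))
E
```

```text
(361, 204) 0 [541.4 419.    0. ]
(220, 112) 90 [423.1 233.2  90. ]
(220, 112) 60 [422.4 229.3  60. ]
(180, 225) 5 [577.2 163.2   5. ]
(405, 285) 150 [570.5 405.6 150. ]
```

Call:
send_rows --pt "-1 4.5 -0.3 0.5 0 0 -0.004" --pt "-1 5 -0.3 0.4 0 0 -0.004" --pt "-1 5 -0.3 0.3 0 0 -0.004" --pt "-1 2.5 0 0 0 0 0" --pt "-1 0 0 0 0 0 0"

```text
t: 25.0
tool_pos: [508.8, 274.7, 47.5]
orientation: [[0.005, -1.0, -0.011], [-0.006, -0.011, 1.0], [-1.0, -0.005, -0.006]]
contact_force: [0.3, -0.2, -1.0]
opening: 0.388
```

```bash
python3 - <<'E'
from h import *
st()
cv2.imwrite('pics/wrist25.png',cams.camera('wrist'))
plan([503,282,15],Rdown(91),None,op=-1)
E
```

```text
25.0 pos [508.8 274.7  47.5] F [ 0.3 -0.2 -1. ] T [-0.02  0.02 -0.05] op 0.388
[[0.005, -1.0, -0.011], [-0.006, -0.011, 1.0], [-1.0, -0.005, -0.006]] [-0.6   0.55 -0.01  1.93  0.02  0.66  0.96]
[-1, 3.36, 0.66, 0.71, -0.006, -0.005, 0.007]
```

View pics/wrist25.png

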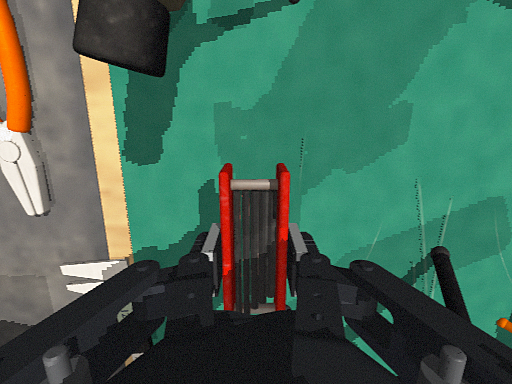

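Call:
send_rows --pt "-1 1.8 0.3 0.3 0 -0.005 0.005" --pt "-1 1.2 0.2 0 0 0 0" --pt "-1 0 0 0 0 0 0"

```text
t: 25.42
tool_pos: [506.5, 278.7, 19.8]
orientation: [[0.006, -1.0, -0.01], [0.003, -0.01, 1.0], [-1.0, -0.006, 0.003]]
contact_force: [0.2, 0.5, -1.1]
opening: 0.385
```

```bash
python3 - <<'E'
from h import *
st()
E
```

```text
25.43 pos [506.5 278.7  19.8] F [ 0.2  0.5 -1.1] T [ 0.01  0.09 -0.06] op 0.385
[[0.006, -1.0, -0.01], [0.003, -0.01, 1.0], [-1.0, -0.006, 0.003]] [-0.6   0.6  -0.01  1.94  0.01  0.6   0.96]
```

Call:
send_rows --pt "-1 0.8 0 0 0 0 0" --pt "-1 0.3 0 0 0 0 0" --pt "-1 0 0 0 0 0 0"

```text
t: 25.8
tool_pos: [507.2, 279.3, 8.8]
orientation: [[0.008, -1.0, -0.01], [0.004, -0.01, 1.0], [-1.0, -0.008, 0.004]]
contact_force: [-0.7, -0.1, -2.0]
opening: 0.387
```

```bash
python3 - <<'E'
from h import *
st()
E
```

```text
25.8 pos [507.2 279.3   8.8] F [-0.7 -0.1 -2. ] T [-0.01 -0.04  0.01] op 0.387
[[0.008, -1.0, -0.01], [0.004, -0.01, 1.0], [-1.0, -0.008, 0.004]] [-0.6   0.61 -0.01  1.94  0.02  0.58  0.96]
```

Call:
send_rows --pt "-1 0.2 0 0 0 0 0" --pt "-1 0.2 0 0 0 0 0" --pt "-1 0 0 0 0 0 0"

```text
t: 26.18
tool_pos: [507.7, 279.7, 6.7]
orientation: [[0.008, -1.0, -0.01], [0.005, -0.01, 1.0], [-1.0, -0.008, 0.005]]
contact_force: [-0.1, 0.4, -2.5]
opening: 0.388
```

```bash
python3 - <<'E'
from h import *
st()
E
```

```text
26.18 pos [507.7 279.7   6.7] F [-0.1  0.4 -2.5] T [0.02 0.01 0.04] op 0.388
[[0.008, -1.0, -0.01], [0.005, -0.01, 1.0], [-1.0, -0.008, 0.005]] [-0.6   0.62 -0.01  1.94  0.02  0.57  0.96]
```

Call:
send_rows --pt "-1 0.2 0 0 0 0 0" --pt "-1 0.2 0 0 0 0 0"

```text
t: 26.42
tool_pos: [508.0, 279.8, 6.2]
orientation: [[0.008, -1.0, -0.01], [0.005, -0.009, 1.0], [-1.0, -0.008, 0.004]]
contact_force: [-8.4, -4.4, 27.2]
opening: 0.387
```

```bash
python3 - <<'E'
from h import *
st()
E
```

```text
26.43 pos [508.  279.8   6.2] F [-8.4 -4.4 27.2] T [-1.38  1.85  0.03] op 0.387
[[0.008, -1.0, -0.01], [0.005, -0.009, 1.0], [-1.0, -0.008, 0.004]] [-0.6   0.62 -0.01  1.94  0.02  0.57  0.95]
```

Call:
send_rows --pt "-1 0 0 0 0 0 0" --pt "0.3 0 0 0 0 0 0" --pt "0.3 0 0 0 0 0 0" --pt "0.3 0 0 0 0 0 0" --pt "0.3 -1.5 0 0 0 0 0" --pt "0.3 -3 0 0 0 0 0" --pt "0.3 -4 0 0 0 0 0" --pt "0.3 0 0 0 0 0 0"

```text
t: 27.42
tool_pos: [508.2, 279.9, 96.1]
orientation: [[0.01, -1.0, -0.009], [0.006, -0.009, 1.0], [-1.0, -0.01, 0.006]]
contact_force: [-0.6, -0.4, -0.1]
opening: 0.646
```

```bash
python3 - <<'E'
from h import *
st()
cv2.imwrite('pics/wrist26.png',cams.camera('wrist'))
E
```

```text
27.43 pos [508.2 279.9  96.1] F [-0.6 -0.4 -0.1] T [ 0.03  0.03 -0.03] op 0.646
[[0.01, -1.0, -0.009], [0.006, -0.009, 1.0], [-1.0, -0.01, 0.006]] [-0.6   0.48 -0.01  1.91  0.01  0.74  0.96]
```

View pics/wrist26.png

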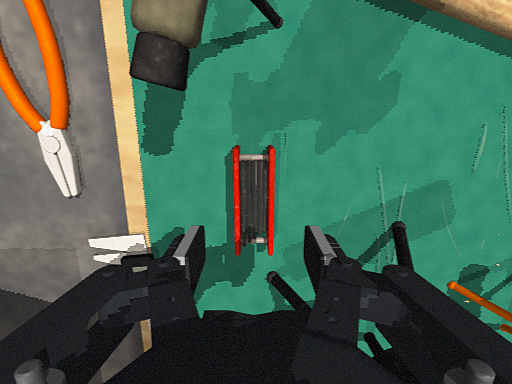

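Hex set at (254,200) lies flat on the mat. I retract clear to verify everything.

Call:
send_rows --pt "0.3 -4.5 0 -1 0 0 0" --pt "0.3 -4.5 1 -3 0 0 0" --pt "0.3 -3 0 -5 0 0 0" --pt "0.3 0 0 -5 0 0 0" --pt "0.3 0 0 -5 0 0 0" --pt "0.3 0 0 -5 0 0 0" --pt "0.3 0 0 -5 0 0 0" --pt "0.3 0 0 0 0 0 0"

```text
t: 28.48
tool_pos: [495.6, -20.5, 213.4]
orientation: [[0.0, -1.0, -0.012], [0.001, -0.012, 1.0], [-1.0, -0.0, 0.001]]
contact_force: [-1.2, 0.9, -0.4]
opening: 0.646
```

```bash
python3 - <<'E'
from h import *
st()
for n in ['top','scene']: cv2.imwrite(f'pics/{n}27.png',cams.camera(n))
crop('pics/top27.png',120,150,270,270,5,'pics/t27c.png')
crop('pics/scene27.png',260,140,460,280,4,'pics/s27c.png')
a=cv2.imread('pics/top0.png');b=cv2.imread('pics/top27.png')
E
```

```text
28.48 pos [495.6 -20.5 213.4] F [-1.2  0.9 -0.4] T [ 0.02 -0.06  0.04] op 0.646
[[0.0, -1.0, -0.012], [0.001, -0.012, 1.0], [-1.0, -0.0, 0.001]] [-0.2   0.2   0.13  2.   -0.03  0.94  1.53]
```

View pics/top27.png

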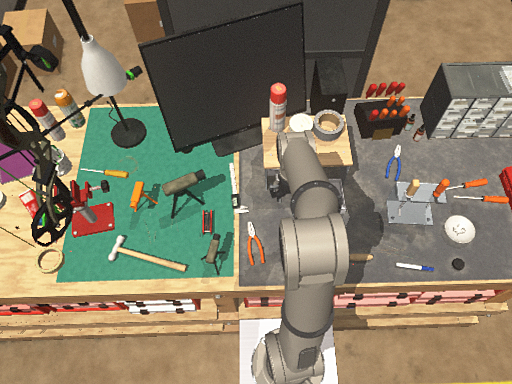

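View pics/t27c.png

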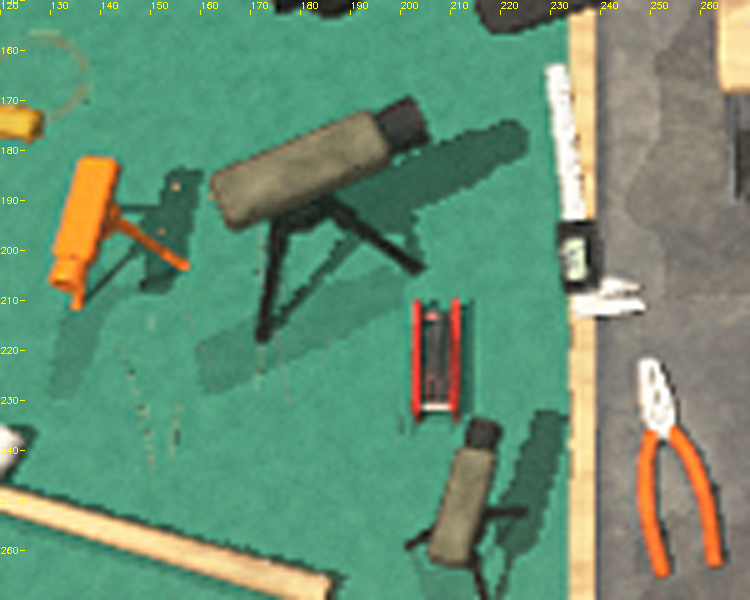

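View pics/s27c.png

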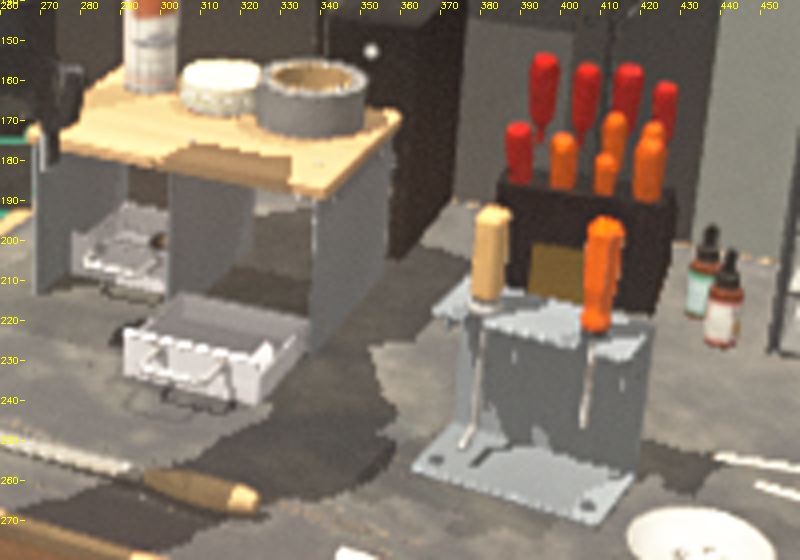

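```bash
python3 - <<'E'
from h import *
crop('pics/top24.png',260,150,370,230,7,'pics/t24c.png')
print('hex',onz('top',(206.5,220.5),20))
E
```

```text
hex [516.1 279.2  20. ]
```

View pics/t24c.png

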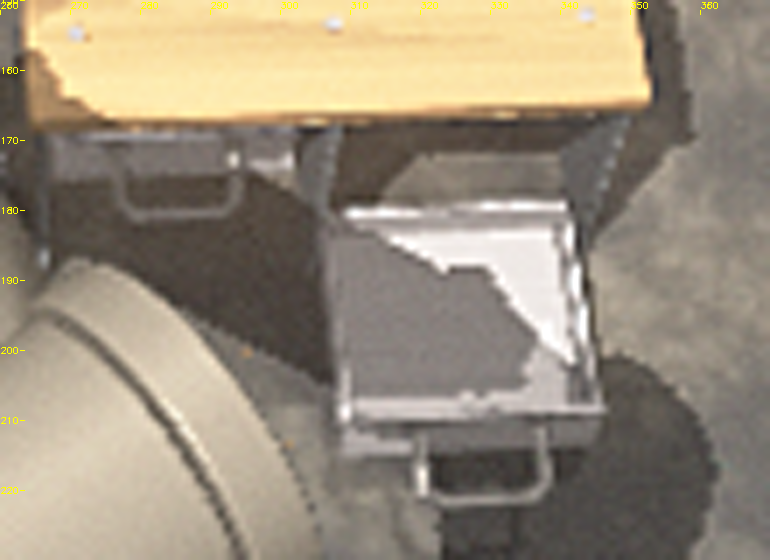

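```bash
python3 - <<'E'
from h import *
for p,z in [((308,180),30),((341,179.3),30),((308,211),46),((345,208.5),46),((326,221.5),38)]: print(p,onz('top',p,z))
print(bot.close_job())
E
```

```text
(308, 180) [ 674.8 -119.8   30. ]
(341, 179.3) [ 674.  -251.3   30. ]
(308, 211) [ 532.1 -106.9   46. ]
(345, 208.5) [ 538.2 -248.2   46. ]
(326, 221.5) [ 490.4 -172.1   38. ]
the job is handed in; nothing more can be done
None
```

I did the whole job in the order asked and handed it in at about 28.6 s of the 72 s allowed; no verdict is reported.

- **Tray:** I hooked the right-hand bay's loop with the hook held at a slant and drew the tray about 180 mm. Its front face now stands at x ≈ 537 mm and its back end at x ≈ 675 mm. The riser's front edge is at x ≈ 652 mm, so about 115 of its 140 mm is out and about 23 mm is still between the side walls.
- **Hook:** It hangs upright by its collar in the slot it came from. I checked this in the last scene picture.
- **Hex-key set:** It lies the same way up on the bench mat at about (516, 279). The stand's middle is at about (610, 350), so the set is roughly 12 cm from it. I lowered it until it touched, with about 27 N at contact, and then released it.
- **Left alone:** The other tray, the stand, the calliper and the pliers look unmoved when I compare the first and last pictures by eye. The robot was clear of everything at hand-in.

**Where things were less clean:**
- **Joint limits:** Joints 5 and 6 sat at their limits while the hook was in under the riser. The slant sagged from about 41 to 37 degrees, slightly under the 40 to 45 advised. The controller kept the joints inside their ranges.
- **Hanging the hook:** When I set the hook down, the force reading did not clearly show its weight coming off. I released it at its resting height.
- **Measurements:** The different views agreed to within about 5 mm.

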